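Fit the full gas cartridge to the table stove

ROBOT

A 7-joint arm with a two-finger parallel gripper is mounted at the origin on a cart in front of the work surface, level with it; the furniture and walls round the work are solid. World frame = base frame: x ahead of the robot, y to its left, z up, the work surface at z = 0. Lengths are in m, angles in rad, forces in N, time in s.
With the tool pointing down it reaches from about 0.4 to 0.875 m from the base axis. Payload 6.5 kg.
Tool frame: the origin (TCP) lies at the very end of the fingers, on their centre line; the grasp point (between the pads) lies 19 mm behind it; z points along the fingers, y is the line along which they close (so a half turn about z gives the same grasp; the last joint's range is limited). The gripper opens to 85 mm and grips with 20 to 120 N. Pads are 22 mm wide; open, the fingers measure 114 mm over their backs; the gripper's body (76 mm by 85 mm) begins 54 mm behind the grasp point. The pads swing forward as they close: fully open they stand 13 mm farther back than shut.
Start: joints at [-1.372, 0.536, -0.004, 1.538, 0.003, 1.067, -0.071], TCP at [0.17, 0.627, 0.231] pointing down, gripper open.
Joint ranges: [-2.7, 2.7], [-0.37, 2.16], [-1.27, 1.26], [0.24, 2.4], [-1.31, 4.45], [0.19, 1.91], [-2.76, 2.76]. Speed limits (rad/s): [2.39, 2.39, 3.14, 3.14, 3.14, 3.14, 3.14].

INTERFACE

Orientations are given as a 3x3 rotation matrix whose columns are the frame's x, y, z axes.
In Python, from bench import * gives the robot as it stands. The module is installed in compiled form; this text tells all that it offers.
- The arm moves only by the tool move_arm, never from a script. Its argument "rows" is a list that holds one entry, the list of rows, each a list of 7 numbers: the turn, a rotation vector about the tool's x, y, z in degrees, then the shift along the tool's x, y, z in cm, then the closure, from -1 (fully open) to 1 (shut). In form: [[[rx, ry, rz, dx, dy, dz, claw], ...]]. A call has 1 to 5 rows; each row is the pose to reach, as a shift and turn from the pose commanded when the call began, along the tool's axes at that moment; what a row does not reach only later rows make up. A row lasts 1/12 s, in which the tool goes at most 41.7 mm and 7.16 degrees, less where a joint would pass 70% of its speed; a pose out of reach is approached as far as the arm can. A call with a gripper value outside its range is refused whole. The fingers move at their own pace and stop on an object; the grip force is fixed at half the most. Time passes only in rows, so rows that repeat a pose let the fingers close. It gives the time, the measured TCP pose, the force, the opening and the grip force at its end, in the units of the state.
- read_state(): the state, without advancing time (a new reading comes with each control period).
- snapshot(name): name is "scene" or "top" or "wrist"; returns the picture (420x560x3 uint8, red, green, blue); there is no depth.
- camera_params(name): a dict with "intrinsics" (3x3 intrinsics, pixels), "eye" and "orientation" of the camera in the world. Camera axes: x right, y up, looking along -z (the intrinsics and any distortion apply to the point x, -y, -z); pixel columns grow to the right and rows downward; lengths in m; the calibration is good to about 2 mm. A picture is of the moment at which its call begins: read the wrist's pose just before it. camera_params takes no time and is no camera call; for the wrist camera it gives the pose at the moment of the call.
- close_job(): hands the job in; it is judged then, once.
Trained networks look in the newest picture that a camera, given by its name, has taken for a name from the list of things; names that differ only in an ending like _2 or _b are one class to them, and where a whole thing is asked for, a point or a joint stands for the part that bears it (a point fixed in the world has none). Each returns a list of dicts, best first, with "score" (0 to 1); they miss things now and then, are a little off and sometimes report something else, mostly with a low value. They report only what shows in the picture. A call takes as long as a camera call. They do not tell look-alikes from the thing itself.
- masks_of(name, camera): "region" (420x560 bool, what is visible of it) and "pixel" ([row, column] in pixels, amid what is visible of it).
The state is a dict: "t": time; "qpos": joint angles; "qvel": joint speeds; "effort": joint torques, N m; "eef_pos": TCP position; "tool_rot": TCP orientation; "ft_force": force on the tool from outside, world axes, zero at the start; "wrist_torque": the same for the moment, N m; "grip_width": finger opening in m; "gripper_force": force on a finger pad.
Only numpy, scipy, OpenCV 4.12 (cv2) and the standard library are available. Lean on these libraries where they do the work, as an engineer would, in place of code of your own. Each camera call takes 0.05 s, during which the arm holds its last target. There are 200 camera calls.

TASK

Get the portable stove ready for use: of the three gas cartridges, which look alike, find the full one by its weight, lay it in the stove's open bay with its collar towards the feed, slide it fully home against the feed, and shut the cover over it. Leave the two empties standing upright on the worktop, and do not shift or tip the jars, the salt and the mug.

Things in the scene. Friction and masses are not known exactly. Their poses are not given: they have to be found in the camera images.
- stove: portable gas stove, fixed, 255 (x) by 362 (y) mm. Origin on the worktop under the middle of its open cartridge bay, z up; bay along x, feed end and gas knob at -x, burner at +y (centre 190 mm out, pan support 104 mm high). Feed housing 100 mm high at x -135 to -87. Lips 34 mm high at y -59 and at the rear, x 115; hinge wall 92 mm high at y 69.
- feed (a point): centre of the face of the brass feed boss, at x -83 in the bay, 54 mm above the worktop, axes as the stove's; a cartridge is home when its collar bears on it. Two low steel V cradles in the bay (top 36 mm above the worktop) carry a lying cartridge with its axis on the feed's.
- cover (a joint): hinge of the bay's cover, rad: 0 shut (level, top 98 mm above the worktop), about 2 open, leaning over the burner; past upright it falls shut, braked. A flat sheet 200 (x) by 126 mm with a rib 29 mm deep under its rear end, which drops in behind the base of a cartridge that is home (4 mm clear) and otherwise lands on the cartridge.
- cover_hinge (a point): middle of the cover's hinge axis, which runs along the stove's x: 15 mm behind the origin, 73 mm to +y, 96 mm up
- cover_edge (a point): middle of the cover's free long edge, 126 mm from the hinge
- cartridge_a: gas cartridge, white can with bare steel ends, 64 mm in diameter, standing; origin at the centre of its base, z along its axis to the collar. Straight side 149 mm long, then a dome and a collar 35 mm wide with its face 174 mm from the base (a 5 mm stem beyond). All three look alike; the full one weighs about 340 g, an empty one about 120 g.
- cartridge_a_collar (a point): centre of the collar face of cartridge_a, 174 mm from its base on its axis
- cartridge_b: gas cartridge, white can with bare steel ends, 64 mm in diameter, standing; origin at the centre of its base, z along its axis to the collar. Straight side 149 mm long, then a dome and a collar 35 mm wide with its face 174 mm from the base (a 5 mm stem beyond). All three look alike; the full one weighs about 340 g, an empty one about 120 g.
- cartridge_b_collar (a point): centre of the collar face of cartridge_b, 174 mm from its base on its axis
- cartridge_c: gas cartridge, white can with bare steel ends, 64 mm in diameter, standing; origin at the centre of its base, z along its axis to the collar. Straight side 149 mm long, then a dome and a collar 35 mm wide with its face 174 mm from the base (a 5 mm stem beyond). All three look alike; the full one weighs about 340 g, an empty one about 120 g.
- cartridge_c_collar (a point): centre of the collar face of cartridge_c, 174 mm from its base on its axis
- spice_jar: the spice jar with a dark flip cap (41 mm wide, 105 mm tall), a bystander standing upright; origin at the centre of its underside
- salt: the glass salt shaker with a grey top (44 mm wide, 90 mm tall), a bystander standing upright; origin at the centre of its underside
- mug: the mug (86 mm wide, 119 mm over the handle, 101 mm tall), a bystander standing upright; origin at the centre of its underside
- honey: the honey jar (71 mm wide, 110 mm tall), a bystander standing upright; origin at the centre of its underside
Things that resemble listed ones, but are neither listed nor needed, are in the scene too. What is shaped like the cartridge_a but yellow is not meant.

How it is judged:
At the end, for the whole second after the job is handed in: The full cartridge lies along the bay (within 0.06 rad) with its collar face within 5 mm of the feed face, the stove bearing the weight of a full one (over 2.4 N), the cover is shut (within 0.06 rad), both empty cartridges stand upright (within 0.1 rad) on the worktop, and all is at rest (value of joint cover below 0.06 rad and ((distance between cartridge_a_collar and feed below 0.005 m and angle between the z axis of cartridge_a and the x axis of stove, either way round below 0.06 rad and contact force between cartridge_a and stove above 2.4 N and linear speed of each of cartridge_a, cartridge_b, cartridge_c below 0.02 m/s and angle between each of cartridge_b, cartridge_c's own z axis and vertical below 0.1 rad and height (world z) of each of cartridge_b, cartridge_c below 0.006 m) or (distance between cartridge_b_collar and feed below 0.005 m and angle between the z axis of cartridge_b and the x axis of stove, either way round below 0.06 rad and contact force between cartridge_b and stove above 2.4 N and linear speed of each of cartridge_b, cartridge_a, cartridge_c below 0.02 m/s and angle between each of cartridge_a, cartridge_c's own z axis and vertical below 0.1 rad and height (world z) of each of cartridge_a, cartridge_c below 0.006 m) or (distance between cartridge_c_collar and feed below 0.005 m and angle between the z axis of cartridge_c and the x axis of stove, either way round below 0.06 rad and contact force between cartridge_c and stove above 2.4 N and linear speed of each of cartridge_c, cartridge_a, cartridge_b below 0.02 m/s and angle between each of cartridge_a, cartridge_b's own z axis and vertical below 0.1 rad and height (world z) of each of cartridge_a, cartridge_b below 0.006 m))); the robot touches nothing.
It fails at once if the spice jar with a dark flip cap is shifted by more than 30 mm or tipped (distance of spice_jar from where it was at the start of the episode above 0.03 m or angle between spice_jar's own z axis and vertical above 0.35 rad).
It fails at once if the glass salt shaker with a grey top is shifted by more than 30 mm or tipped (distance of salt from where it was at the start of the episode above 0.03 m or angle between salt's own z axis and vertical above 0.35 rad).
It fails at once if the mug is shifted by more than 30 mm or tipped (distance of mug from where it was at the start of the episode above 0.03 m or angle between mug's own z axis and vertical above 0.35 rad).
It fails at once if the honey jar is shifted by more than 30 mm or tipped (distance of honey from where it was at the start of the episode above 0.03 m or angle between honey's own z axis and vertical above 0.35 rad).
It also fails if it takes over 72 s, if anything falls off the work surface, if the arm or the gripper's body presses on something with over 40 N, if the wrist force passes 120 N, or if a joint passes its speed limit or range.

## Working session

There is one attempt and no reset: what is moved stays moved. The work goes in short steps, Python scripts to look and compute and a tool call to move; the robot and the scene stay as the last step left them, time stands still between calls to the robot, and variables do not carry over. Pictures are saved under pics/ and viewed, at most 10 in all, crops included, and the job is handed in when it is done.

Besides the shell and the picture viewer there is one more tool, called by a JSON object that holds its "op" and its "data". move_arm: Moves the arm, as the interface text tells. Its arguments: {"type":"object","properties":{"rows":{"type":"array","items":{"type":"array","items":{"type":"array","items":{"type":"number"}}}}},"required":["rows"]}

```bash
mkdir -p pics
cat > h.py <<'E'
from bench import *
import numpy as np, cv2
def save(im,n): cv2.imwrite('pics/'+n+'.png',cv2.cvtColor(im,cv2.COLOR_RGB2BGR))
def ray(cam,px,cp=None):
    cp=cp or camera_params(cam); K=np.array(cp['intrinsics']);R=np.array(cp['orientation'])
    d=np.linalg.inv(K)@np.array([px[1],px[0],1.]); d=R@np.array([d[0],-d[1],-d[2]])
    return np.array(cp['eye']),d
def atz(cam,px,z,cp=None):
    e,d=ray(cam,px,cp); return e+d*(z-e[2])/d[2]
def proj(cam,P,cp=None):
    cp=cp or camera_params(cam); K=np.array(cp['intrinsics']);R=np.array(cp['orientation'])
    c=R.T@(np.array(P)-cp['eye']); q=K@np.array([c[0],-c[1],-c[2]]); return q[[1,0]]/q[2]
E
python3 - <<'E'
from h import *
ims={}
for c in ['scene','top']:
    im=snapshot(c); ims[c]=im; cp=camera_params(c); print(c,cp)
    for n in ['cartridge_a','stove','cover','spice_jar','salt','mug','honey']:
        for m in masks_of(n,c)[:5]:
            r,cc=np.where(m['region']); 
            print(n,round(m['score'],2),np.round(m['pixel']),'rows',r.min(),r.max(),'cols',cc.min(),cc.max())
save(ims['top'],'top0');save(ims['scene'],'scene0')
print(read_state())
E
```

```text
scene {'intrinsics': array([[392.91561305,   0.        , 280.8856163 ],
       [  0.        , 392.91561305, 212.52958713],
       [  0.        ,   0.        ,   1.        ]]), 'eye': array([ 0.29682932, -0.68151216,  1.04749496]), 'orientation': array([[ 0.93141865,  0.28326519, -0.22851726],
       [-0.36387349,  0.73761891, -0.56878328],
       [ 0.00744215,  0.61292672,  0.79010471]])}
cartridge_a 0.83 [326. 310.] rows 303 348 cols 298 326
cartridge_a 0.78 [271. 282.] rows 248 294 cols 270 293
cartridge_a 0.75 [246. 319.] rows 223 270 cols 308 333
cartridge_a 0.74 [286. 245.] rows 266 312 cols 231 257
stove 0.69 [161. 248.] rows 120 209 cols 206 289
stove 0.69 [143. 251.] rows 120 160 cols 222 282
cover 0.71 [140. 250.] rows 120 161 cols 222 281
spice_jar 0.7 [323. 265.] rows 309 339 cols 257 273
salt 0.52 [291. 325.] rows 280 303 cols 320 334
salt 0.24 [266. 370.] rows 251 288 cols 350 388
mug 0.57 [265. 370.] rows 251 289 cols 349 388
honey 0.73 [317. 369.] rows 296 337 cols 354 389
honey 0.5 [140. 252.] rows 120 161 cols 222 282
top {'intrinsics': array([[450.05850962,   0.    
[... 1061 characters left out ...]
120027]), 'qvel': array([-0.00106211, -0.00058931,  0.00029731,  0.00049564,  0.00030494,
       -0.00225454,  0.00086189]), 'effort': array([ 2.31896074e-04, -5.83284330e+01,  1.04749460e+00, -2.59426171e+01,
        1.23776586e-02,  1.64936057e-03,  5.34091384e-06]), 'eef_pos': array([0.17016134, 0.62733868, 0.23131277]), 'tool_rot': array([[-9.65148467e-01,  2.61702940e-01,  8.99644721e-05],
       [ 2.61702943e-01,  9.65148470e-01,  2.77842676e-05],
       [-7.95578480e-05,  5.03599104e-05, -9.99999996e-01]]), 'ft_force': array([ 0.0351515 , -1.02995678,  1.15604277]), 'wrist_torque': array([-0.03850161, -0.00539863, -0.00948559]), 'gripper_force': 0.0, 'grip_width': 0.08492009299777417}
```

Run:
```python
import cv2
a=cv2.imread('pics/top0.png'); b=cv2.imread('pics/scene0.png')
cv2.imwrite('pics/top0c.png',cv2.resize(a[110:310,80:420],None,fx=2.35,fy=2.35,interpolation=cv2.INTER_CUBIC))
cv2.imwrite('pics/scene0c.png',cv2.resize(b[100:360,170:430],None,fx=2.3,fy=2.3,interpolation=cv2.INTER_CUBIC))
```

```text
(no output)
```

View pics/top0c.png

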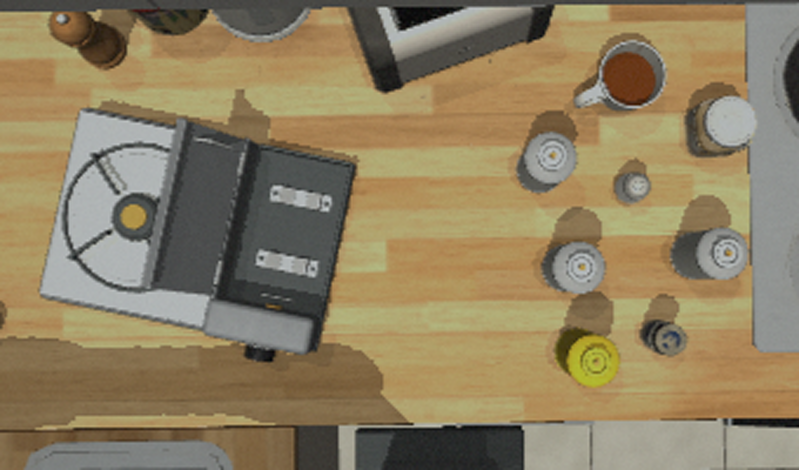

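View pics/scene0c.png

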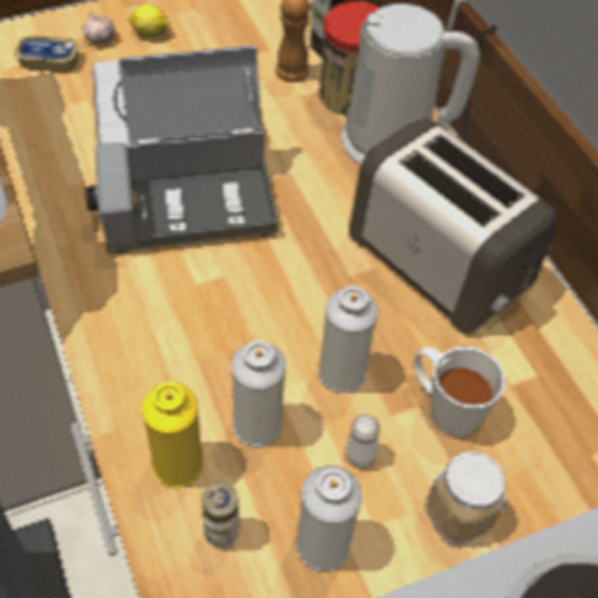

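Run:
```python
from h import *
T=[(156,553),(267,582),(252,727)]; S=[(298,353),(352,259),(484,333)]
for t,s in zip(T,S):
    pt=(110+t[0]/2.35,80+t[1]/2.35); ps=(100+s[0]/2.3,170+s[1]/2.3)
    print(atz('top',pt,.178).round(3),atz('scene',ps,.178).round(3))
for n,t,z in [('yellow',(360,594),.178),('spice',(340,670),.105),('salt',(186,636),.09),('mug',(78,630),.1),('honey',(121,730),.11),('toasterlow',(90,390),.1),('burner',(216,133),.08)]:
    print(n,atz('top',(110+t[0]/2.35,80+t[1]/2.35),z).round(3))
a=cv2.imread('pics/top0.png')
cv2.imwrite('pics/stv.png',cv2.resize(a[150:268,92:240],None,fx=5,fy=5,interpolation=cv2.INTER_CUBIC))
```

```text
[ 0.633 -0.145  0.178] [ 0.635 -0.151  0.178]
[ 0.501 -0.177  0.178] [ 0.504 -0.181  0.178]
[ 0.516 -0.349  0.178] [ 0.517 -0.355  0.178]
yellow [ 0.392 -0.189  0.178]
spice [ 0.409 -0.295  0.105]
salt [ 0.603 -0.259  0.09 ]
mug [ 0.739 -0.253  0.1  ]
honey [ 0.681 -0.375  0.11 ]
toasterlow [0.727 0.051 0.1  ]
burner [0.574 0.38  0.08 ]
```

View pics/stv.png

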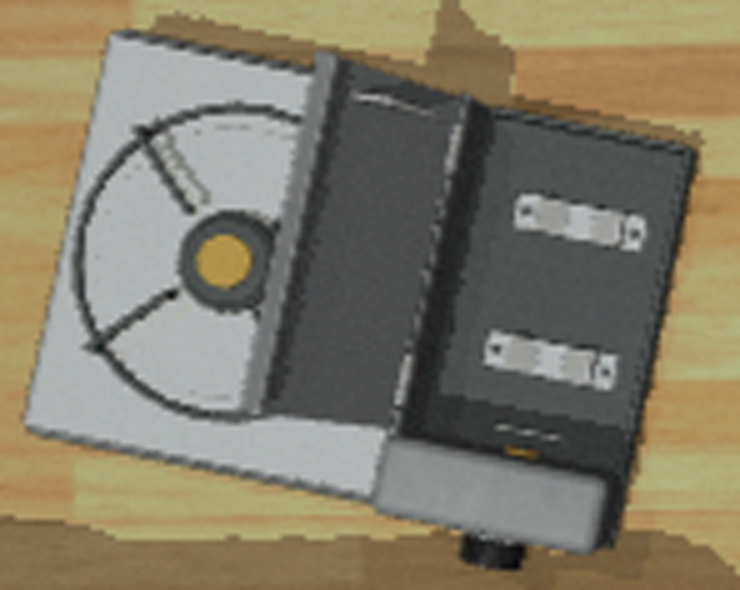

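Run:
```python
from h import *
from scipy.optimize import least_squares
f=lambda x,y:(150+y/5,92+x/5)
# (px, known x or None, known y or None, z)
D=[((581,220),None,0,.032),((551,359),None,0,.032),((695,150),.119,-.062,.034),((470,98),.115,.071,.096),((402,430),-.085,.071,.096),
((223,262),None,.190,.085),((395,440),-.087,None,.1),((600,478),-.087,None,.1),((385,510),-.135,None,.1),((600,552),-.135,None,.1),((522,452),None,0,.062),((113,35),.12,None,.08),((27,428),-.135,None,.08)]
def res(p,full=False):
    c,s=np.cos(p[2]),np.sin(p[2]); out=[]
    for px,X,Y,z in D:
        w=atz('top',f(*px),z)[:2]-p[:2]; l=(c*w[0]+s*w[1],-s*w[0]+c*w[1])
        if full: print(px,X,Y,np.round(l,4))
        if X is not None: out.append(l[0]-X)
        if Y is not None: out.append(l[1]-Y)
    return out
r=least_squares(res,[.5,.2,0],loss='soft_l1',f_scale=.004); print(r.x); res(r.x,True)
p=r.x;c,s=np.cos(p[2]),np.sin(p[2])
for n,P in [('feed',(-.083,0)),('hinge',(.015,.073)),('cart mid',(0,0))]: print(n,p[0]+c*P[0]-s*P[1],p[1]+s*P[0]+c*P[1])
```

```text
[ 0.53926826  0.18601603 -0.21417574]
(581, 220) None 0 [ 0.0603 -0.0006]
(551, 359) None 0 [-0.0276 -0.0001]
(695, 150) 0.119 -0.062 [ 0.1169 -0.0611]
(470, 98) 0.115 0.071 [0.1154 0.0692]
(402, 430) -0.085 0.071 [-0.0844  0.0676]
(223, 262) None 0.19 [-0.0088  0.1948]
(395, 440) -0.087 None [-0.0907  0.0696]
(600, 478) -0.087 None [-0.0886 -0.0526]
(385, 510) -0.135 None [-0.1318  0.0667]
(600, 552) -0.135 None [-0.1309 -0.0614]
(522, 452) None 0 [-0.0853  0.001 ]
(113, 35) 0.12 None [0.1112 0.2896]
(27, 428) -0.135 None [-0.1285  0.289 ]
feed 0.4581646503603253 0.20365702223536375
hinge 0.5694411096372364 0.2541599885917468
cart mid 0.5392682593412212 0.18601602990857183
```

Candidates in the top picture: white cans A (178,314), B (221,323), C (218,383); the yellow one at (262,331) is excluded by its colour. The stove is at about (0.539, 0.186), yaw −0.214. My plan is to weigh the cans top-down, regrip the full one from the side in free space, then lay it in the bay.

```bash
cat >> h.py <<'E'
from scipy.spatial.transform import Rotation as Ro
def Rm(x,z):
    x=np.array(x,float);z=np.array(z,float);x/=np.linalg.norm(x);z/=np.linalg.norm(z); return np.c_[x,np.cross(z,x),z]
def plan(W,R=None,p=None):
    s=read_state(); R=s['tool_rot'] if R is None else R; p=s['eef_pos'] if p is None else np.array(p)
    for q,Q in W:
        rv=Ro.from_matrix(R.T@Q).as_rotvec(degrees=True); d=R.T@(np.array(q)-p)*100
        print('rot',rv.round(1),'shift',d.round(2),'|',np.linalg.norm(rv).round(1),np.linalg.norm(d).round(1)); R,p=Q,np.array(q)
def plan_down(Ps,azs): plan([(p,Rm([np.cos(np.radians(a)),np.sin(np.radians(a)),0],[0,0,-1])) for p,a in zip(Ps,azs)])
E
python3 - <<'E'
from h import *
plan_down([(.22,.56,.36),(.34,.42,.38),(.43,.25,.38),(.50,.06,.38),(.58,-.09,.30),(.634,-.148,.235)],[137,110,82,55,27,0])
E
```

```text
rot [ 0.   0.  27.8] shift [ -6.57  -5.19 -12.87] | 27.8 15.4
rot [ 0.  0. 27.] shift [-18.32  -2.05  -2.  ] | 27.0 18.5
rot [ 0.  0. 28.] shift [-19.05   2.64   0.  ] | 28.0 19.2
rot [ 0.  0. 27.] shift [-17.84   9.58   0.  ] | 27.0 20.2
rot [ 0.  0. 28.] shift [-7.7  15.16  8.  ] | 28.0 18.8
rot [ 0.  0. 27.] shift [2.18 7.62 6.5 ] | 27.0 10.2
```

{"op": "move_arm", "data": {"rows": [[[0, 0, 27.8, -6.6, -5.2, -12.9, -1], [0, 0, 27.8, -6.6, -5.2, -12.9, -1], [0, 0, 27.8, -6.6, -5.2, -12.9, -1], [0, 0, 27.8, -6.6, -5.2, -12.9, -1], [0, 0, 27.8, -6.6, -5.2, -12.9, -1]]]}}

```text
t: 1.22
eef_pos: [0.2249, 0.5596, 0.3671]
tool_rot: [[-0.724, 0.689, 0.005], [0.689, 0.724, 0.009], [0.002, 0.01, -1.0]]
ft_force: [1.8, 0.7, 1.1]
grip_width: 0.0852
gripper_force: 0.0
```

{"op": "move_arm", "data": {"rows": [[[0, 0, 27, -18.3, -2, -2, -1], [0, 0, 27, -18.3, -2, -2, -1], [0, 0, 27, -18.3, -2, -2, -1], [0, 0, 27, -18.3, -2, -2, -1], [0, 0, 27, -18.3, -2, -2, -1]]]}}

```text
t: 1.63
eef_pos: [0.3448, 0.4158, 0.381]
tool_rot: [[-0.332, 0.943, 0.002], [0.943, 0.332, -0.001], [-0.002, 0.002, -1.0]]
ft_force: [0.6, -0.4, 0.3]
grip_width: 0.0853
gripper_force: 0.0
```

{"op": "move_arm", "data": {"rows": [[[0, 0, 28, -19, 2.6, 0, -1], [0, 0, 28, -19, 2.6, 0, -1], [0, 0, 28, -19, 2.6, 0, -1], [0, 0, 28, -19, 2.6, 0, -1], [0, 0, 28, -19, 2.6, 0, -1]]]}}

```text
t: 2.05
eef_pos: [0.4317, 0.2465, 0.3803]
tool_rot: [[0.148, 0.989, 0.001], [0.989, -0.148, -0.001], [-0.001, 0.001, -1.0]]
ft_force: [0.2, 0.8, -0.0]
grip_width: 0.0851
gripper_force: 0.0
```

Run:
```python
from h import *
import pickle
cp=camera_params('wrist'); im=snapshot('wrist'); save(im,'w0'); pickle.dump(cp,open('w0.pkl','wb'))
for P in [(.458,.2037,.054),(.539,.186,.03),(.642,.1,.034),(.634,.283,.034)]: print(proj('wrist',P,cp).round())
```

```text
[192. 296.]
[192. 346.]
[233. 412.]
[122. 403.]
```

{"op": "move_arm", "data": {"rows": [[[0, 0, 27, -17.8, 9.6, 0, -1], [0, 0, 27, -17.8, 9.6, 0, -1], [0, 0, 27, -17.8, 9.6, 0, -1], [0, 0, 27, -17.8, 9.6, 0, -1], [0, 0, 27, -17.8, 9.6, 0, -1]]]}}

```text
t: 2.52
eef_pos: [0.5008, 0.059, 0.3803]
tool_rot: [[0.577, 0.817, 0.001], [0.817, -0.577, -0.0], [0.0, 0.001, -1.0]]
ft_force: [0.4, 0.1, -0.3]
grip_width: 0.0856
gripper_force: 0.0
```

{"op": "move_arm", "data": {"rows": [[[0, 0, 28, -7.7, 15.2, 8, -1], [0, 0, 28, -7.7, 15.2, 8, -1], [0, 0, 28, -7.7, 15.2, 8, -1], [0, 0, 28, -7.7, 15.2, 8, -1], [0, 0, 28, -7.7, 15.2, 8, -1]]]}}

```text
t: 2.93
eef_pos: [0.581, -0.0925, 0.2979]
tool_rot: [[0.894, 0.448, -0.002], [0.448, -0.894, -0.003], [-0.003, 0.001, -1.0]]
ft_force: [-0.8, -0.1, 0.9]
grip_width: 0.0849
gripper_force: 0.0
```

Run:
```python
from h import *
cp=camera_params('wrist'); im=snapshot('wrist'); save(im,'w1')
for m in masks_of('cartridge_a','wrist'):
    r,c=np.where(m['region']); print(round(m['score'],2),m['pixel'],r.min(),r.max(),c.min(),c.max())
for P in [(.634,-.148,.178),(.503,-.179,.178),(.517,-.352,.178)]: print(proj('wrist',P,cp).round())
plan_down([(.634,-.148,.235),(.634,-.148,.116)],[0,0])
a=cv2.imread('pics/w0.png');b=cv2.imread('pics/w1.png');cv2.imwrite('pics/w01.png',cv2.resize(np.hstack([a,b]),(800,300)))
```

```text
0.89 [160.3, 343.0] 128 198 304 384
0.89 [285.6, 426.5] 260 317 393 467
0.78 [274.8, 306.7] 220 319 281 342
[176. 361.]
[309. 319.]
[363. 472.]
rot [ 0.1  0.2 26.8] shift [2.31 7.36 6.29] | 26.8 10.0
rot [0. 0. 0.] shift [ 0.   0.  11.9] | 0.0 11.9
```

View pics/w01.png

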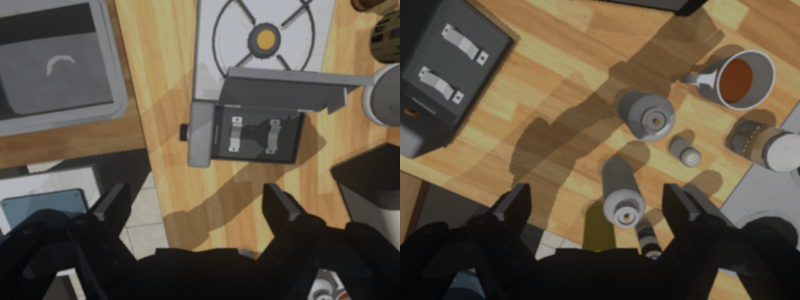

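Run:
```python
from h import *
import pickle
b=cv2.imread('pics/w1.png'); cp=camera_params('wrist')
print(cp['intrinsics'][0,0],cp['eye'])
g=cv2.cvtColor(b,cv2.COLOR_BGR2GRAY)
for px in [(169.6,357),(301,316)]: print(atz('wrist',px,.178,cp).round(4))
cw=pickle.load(open('w0.pkl','rb'))
for px in [(188,332),(190,381)]:
    w=atz('wrist',px,.03,cw)[:2]-[.5393,.186]; c,s=np.cos(-.2142),np.sin(-.2142); print('cradle',np.round((c*w[0]+s*w[1],-s*w[0]+c*w[1]),4))
```

```text
308.05799636048897 [ 0.64200128 -0.06052896  0.43901432]
[ 0.6362 -0.142   0.178 ]
[ 0.5086 -0.1726  0.178 ]
cradle [-0.0233  0.0048]
cradle [0.0569 0.0068]
```

{"op": "move_arm", "data": {"rows": [[[0.1, 0.2, 26.8, 2.2, 7.1, 6.3, -1], [0.1, 0.2, 26.8, 2.2, 7.1, 6.3, -1], [0.1, 0.2, 26.8, 2.2, 7.1, 6.3, -1], [0.1, 0.2, 26.8, 2.2, 7.1, 6.3, -1], [0.1, 0.2, 26.8, 2.2, 7.1, 6.3, -1]]]}}

```text
t: 3.45
eef_pos: [0.6326, -0.1411, 0.2359]
tool_rot: [[1.0, 0.002, 0.001], [0.002, -1.0, 0.003], [0.001, -0.003, -1.0]]
ft_force: [0.4, 0.4, 0.2]
grip_width: 0.0855
gripper_force: 0.0
```

Run:
```python
from h import *
s=read_state();print(s['qpos'],s['eef_pos'])
cp=camera_params('wrist'); im=snapshot('wrist'); save(im,'w2')
for m in masks_of('cartridge_a','wrist')+masks_of('cartridge_a_collar','wrist'):
    r,c=np.where(m['region']); print(round(m['score'],2),m['pixel'],r.min(),r.max(),c.min(),c.max())
print(proj('wrist',(.634,-.145,.178),cp))
```

```text
[-0.37469204  0.65360057  0.81676219  1.57318361 -0.51253438  1.14016759
 -1.0105642 ] [ 0.63260286 -0.14114841  0.23587265]
0.89 [203.3, 279.7] 149 244 240 320
0.64 [289.1, 461.9] 241 348 407 556
0.64 [237.8, 34.2] 154 341 0 72
0.56 [309.6, 307.4] 251 359 278 350
0.62 [308.8, 310.0] 251 358 278 350
0.57 [289.3, 465.6] 241 348 408 557
[222.32512146 281.43236548]
```

View pics/w2.png

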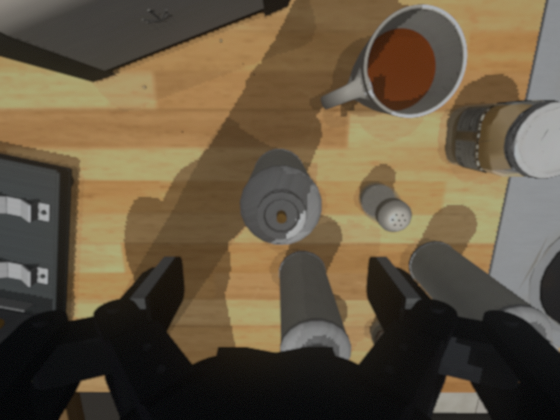

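{"op": "move_arm", "data": {"rows": [[[0, 0, 0, 0.5, 0.35, 3, -1], [0, 0, 0, 0.5, 0.35, 6, -1], [0, 0, 0, 0.5, 0.35, 9, -1], [0, 0, 0, 0.5, 0.35, 12, -1], [0, 0, 0, 0.5, 0.35, 12, -1]]]}}

```text
t: 4.02
eef_pos: [0.6348, -0.1424, 0.1124]
tool_rot: [[1.0, 0.008, -0.005], [0.008, -1.0, 0.006], [-0.005, -0.006, -1.0]]
ft_force: [-1.4, 1.1, -0.3]
grip_width: 0.0853
gripper_force: 0.0
```

{"op": "move_arm", "data": {"rows": [[[0, 0, 0, 0, 0, 0, 1], [0, 0, 0, 0, 0, 0, 1], [0, 0, 0, 0, 0, 0, 1], [0, 0, 0, 0, 0, 0, 1], [0, 0, 0, 0, 0, 0, 1]]]}}

```text
t: 4.43
eef_pos: [0.6399, -0.1457, 0.1201]
tool_rot: [[1.0, 0.005, 0.008], [0.005, -1.0, 0.002], [0.008, -0.002, -1.0]]
ft_force: [-0.6, 1.7, 8.3]
grip_width: 0.0628
gripper_force: 66.7
```

{"op": "move_arm", "data": {"rows": [[[0, 0, 0, 0, 0, -1.5, 1], [0, 0, 0, 0, 0, -3, 1], [0, 0, 0, 0, 0, -3, 1], [0, 0, 0, 0, 0, -3, 1], [0, 0, 0, 0, 0, -3, 1]]]}}

```text
t: 4.85
eef_pos: [0.6378, -0.1452, 0.1475]
tool_rot: [[1.0, 0.004, 0.003], [0.004, -1.0, 0.003], [0.003, -0.003, -1.0]]
ft_force: [-0.4, 0.1, -1.1]
grip_width: 0.0624
gripper_force: 66.0
```

```bash
cat >> h.py <<'E'
def weigh(n=8):
    F=[]
    for i in range(n): snapshot('top'); s=read_state(); F.append(list(s['ft_force'])+[s['effort'][1]])
    F=np.array(F); print('F mean',F.mean(0).round(2),'std',F.std(0).round(2),'w',s['grip_width'],s['eef_pos'].round(4),'q',s['qpos'].round(2))
E
python3 -c "
from h import *
weigh(10)"
```

```text
F mean [ -0.18   0.26  -1.4  -57.9 ] std [0.7  0.46 0.54 0.27] w 0.06301515048499257 [ 0.6379 -0.1454  0.1471] q [-0.32  0.76  0.75  1.63 -0.59  1.   -0.95]
```

{"op": "move_arm", "data": {"rows": [[[0, 0, 0, 0, 0, 1.5, 1], [0, 0, 0, 0, 0, 2.7, 1], [0, 0, 0, 0, 0, 3, 1], [0, 0, 0, 0, 0, 3, 1], [0, 0, 0, 0, 0, 3, -1]]]}}

```text
t: 5.77
eef_pos: [0.6384, -0.1453, 0.1172]
tool_rot: [[1.0, 0.004, 0.004], [0.004, -1.0, 0.003], [0.004, -0.003, -1.0]]
ft_force: [-0.2, -0.6, 0.2]
grip_width: 0.073
gripper_force: 0.0
```

{"op": "move_arm", "data": {"rows": [[[0, 0, 0, 0, 0, 0, -1], [0, 0, 0, 0, 0, 0, -1], [0, 0, 0, 0, 0, 0, -1], [0, 0, 0, 0, 0, 0, -1], [0, 0, 0, 0, 0, -4, -1]]]}}

```text
t: 6.18
eef_pos: [0.6333, -0.1431, 0.1503]
tool_rot: [[1.0, 0.005, -0.01], [0.005, -1.0, 0.005], [-0.01, -0.005, -1.0]]
ft_force: [-0.7, 0.5, -1.1]
grip_width: 0.0854
gripper_force: 0.0
```

{"op": "move_arm", "data": {"rows": [[[0, 0, 0, 0, 0, -4, -1], [0, 0, 0, 0, 0, -8, -1], [0, 0, 0, -4, 1, -8, -1], [0, 0, 0, -8, 2, -8, -1], [0, 0, 0, -12, 3, -8, -1]]]}}

```text
t: 6.6
eef_pos: [0.5167, -0.1765, 0.2371]
tool_rot: [[1.0, 0.005, 0.004], [0.005, -1.0, 0.002], [0.004, -0.002, -1.0]]
ft_force: [-0.2, -1.5, 1.2]
grip_width: 0.0854
gripper_force: 0.0
```

Run:
```python
from h import *
weigh(6)
cp=camera_params('wrist'); im=snapshot('wrist'); save(im,'w3')
for P in [(.639,-.1455,.178),(.505,-.176,.178)]: print(proj('wrist',P,cp).round(1))
for m in masks_of('cartridge_a','wrist'): print(round(m['score'],2),np.round(m['pixel']))
```

```text
F mean [ -1.    -0.45   0.16 -39.47] std [3.11 1.47 0.8  3.35] w 0.08519438506525717 [ 0.5191 -0.1756  0.237 ] q [-0.41  0.47  0.88  1.84 -0.43  1.02 -0.92]
[ 28.3 225.4]
[243.  276.2]
0.88 [222. 279.]
0.87 [203. 473.]
0.83 [312. 291.]
0.77 [ 53. 233.]
```

View pics/w3.png

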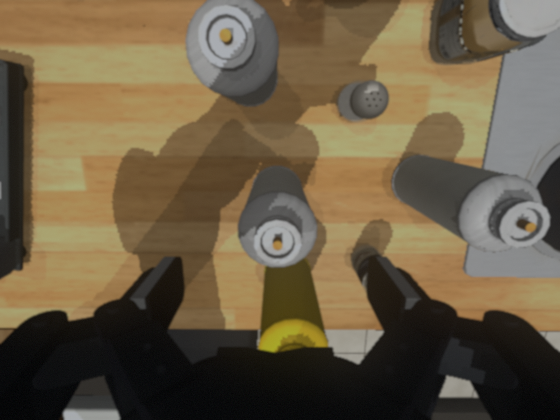

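{"op": "move_arm", "data": {"rows": [[[0, 0, 0, -1.4, 0, 2.5, -1], [0, 0, 0, -1.4, 0, 5, -1], [0, 0, 0, -1.4, 0, 9, -1], [0, 0, 0, -1.4, 0, 12, -1], [0, 0, 0, -1.4, 0, 12, -1]]]}}

```text
t: 7.42
eef_pos: [0.5014, -0.174, 0.1118]
tool_rot: [[1.0, 0.005, -0.006], [0.005, -1.0, 0.004], [-0.006, -0.004, -1.0]]
ft_force: [-0.8, -0.4, 0.5]
grip_width: 0.0856
gripper_force: 0.0
```

{"op": "move_arm", "data": {"rows": [[[0, 0, 0, 0, 0, 0, -1], [0, 0, 0, 0, 0, 0, 1], [0, 0, 0, 0, 0, 0, 1], [0, 0, 0, 0, 0, 0, 1], [0, 0, 0, 0, 0, 0, 1]]]}}

```text
t: 7.83
eef_pos: [0.506, -0.1767, 0.1194]
tool_rot: [[1.0, 0.004, 0.007], [0.004, -1.0, 0.002], [0.007, -0.002, -1.0]]
ft_force: [-0.7, -0.7, 5.2]
grip_width: 0.063
gripper_force: 65.4
```

{"op": "move_arm", "data": {"rows": [[[0, 0, 0, 0, 0, 0, 1], [0, 0, 0, 0, 0, -1.5, 1], [0, 0, 0, 0, 0, -3, 1], [0, 0, 0, 0, 0, -3, 1], [0, 0, 0, 0, 0, -3, 1]]]}}

```text
t: 8.25
eef_pos: [0.5054, -0.1761, 0.1484]
tool_rot: [[1.0, 0.005, 0.007], [0.005, -1.0, 0.002], [0.007, -0.002, -1.0]]
ft_force: [-0.3, 0.7, -1.0]
grip_width: 0.0632
gripper_force: 66.2
```

```bash
python3 -c "
from h import *
snapshot('scene');snapshot('scene');weigh(10)"
```

```text
F mean [-3.000e-02 -5.000e-02 -8.900e-01 -4.402e+01] std [0.39 0.52 0.65 0.19] w 0.06290628699374508 [ 0.504  -0.176   0.1467] q [-0.34  0.57  0.79  1.95 -0.55  0.84 -0.81]
```

{"op": "move_arm", "data": {"rows": [[[0, 0, 0, 0, 0, 1.5, 1], [0, 0, 0, 0, 0, 2.7, 1], [0, 0, 0, 0, 0, 3, 1], [0, 0, 0, 0, 0, 3, 1], [0, 0, 0, 0, 0, 3, -1]]]}}

```text
t: 9.27
eef_pos: [0.5047, -0.1763, 0.1173]
tool_rot: [[1.0, 0.004, 0.004], [0.004, -1.0, 0.003], [0.004, -0.003, -1.0]]
ft_force: [-0.5, 0.4, -0.2]
grip_width: 0.073
gripper_force: 0.0
```

{"op": "move_arm", "data": {"rows": [[[0, 0, 0, 0, 0, 0, -1], [0, 0, 0, 0, 0, 0, -1], [0, 0, 0, 0, 0, 0, -1], [0, 0, 0, 0, 0, 0, -1], [0, 0, 0, 0, 0, -4, -1]]]}}

```text
t: 9.68
eef_pos: [0.5001, -0.1737, 0.1518]
tool_rot: [[1.0, 0.005, -0.008], [0.005, -1.0, 0.005], [-0.008, -0.005, -1.0]]
ft_force: [-0.7, 1.5, -0.3]
grip_width: 0.0851
gripper_force: 0.0
```

{"op": "move_arm", "data": {"rows": [[[0, 0, 0, 0, 0, -4, -1], [0, 0, 0, 0, 0, -8, -1], [0, 0, 0, 0.4, 4, -8, -1], [0, 0, 0, 0.8, 8, -8, -1], [0, 0, 0, 1.2, 12, -8, -1]]]}}

```text
t: 10.1
eef_pos: [0.5176, -0.296, 0.2373]
tool_rot: [[1.0, 0.008, 0.005], [0.008, -1.0, 0.003], [0.005, -0.003, -1.0]]
ft_force: [0.9, -0.0, -0.4]
grip_width: 0.0854
gripper_force: 0.0
```

{"op": "move_arm", "data": {"rows": [[[0, 0, 0, 0, 3, 0, -1], [0, 0, 0, 0, 5.4, 0, -1], [0, 0, 0, 0, 5.4, 0, -1], [0, 0, 0, 0, 5.4, 0, -1], [0, 0, 0, 0, 5.4, 0, -1]]]}}

```text
t: 10.52
eef_pos: [0.5166, -0.3491, 0.2359]
tool_rot: [[1.0, 0.005, 0.002], [0.004, -1.0, 0.004], [0.002, -0.004, -1.0]]
ft_force: [0.1, 0.3, -0.2]
grip_width: 0.0856
gripper_force: 0.0
```

Run:
```python
from h import *
weigh(2)
cp=camera_params('wrist'); im=snapshot('wrist'); save(im,'w4')
for P in [(.505,-.176,.178),(.517,-.352,.178)]: print(proj('wrist',P,cp).round(1))
for m in masks_of('cartridge_a','wrist')[:4]: print(round(m['score'],2),np.round(m['pixel']))
for m in masks_of('cartridge_a','top')[:4]: print(round(m['score'],2),np.round(m['pixel']))
# brass stem: bright orange inside collar
h=cv2.cvtColor(im,cv2.COLOR_RGB2HSV); m=((h[...,0]>10)&(h[...,0]<25)&(h[...,1]>150)&(h[...,2]>120)).astype(np.uint8)
n,l,st,ce=cv2.connectedComponentsWithStats(m)
print([(st[i,4],ce[i][::-1].round(),atz('wrist',ce[i][::-1],.179,cp).round(4)) for i in range(1,n) if 15<st[i,4]<300])
```

```text
F mean [ -0.09  -0.22   0.15 -50.01] std [0.04 0.46 0.16 0.02] w 0.08549932701366288 [ 0.517  -0.3484  0.2361] q [-0.04  0.61  0.84  1.64 -0.5   1.11 -0.63]
[239.   27.9]
[224.4 281.2]
0.84 [208. 278.]
0.75 [64. 51.]
0.58 [280. 129.]
0.57 [212.  84.]
0.96 [179. 313.]
0.69 [222. 323.]
0.68 [262. 330.]
0.59 [222. 380.]
[(np.int32(16), array([224., 279.]), array([ 0.5178, -0.3505,  0.179 ]))]
```

{"op": "move_arm", "data": {"rows": [[[0, 0, 0, 0.1, 0.2, 3, -1], [0, 0, 0, 0.1, 0.2, 6, -1], [0, 0, 0, 0.1, 0.2, 9.5, -1], [0, 0, 0, 0.1, 0.2, 12, -1], [0, 0, 0, 0.1, 0.2, 12, -1]]]}}

```text
t: 11.18
eef_pos: [0.5155, -0.3485, 0.1115]
tool_rot: [[1.0, 0.005, -0.004], [0.005, -1.0, 0.008], [-0.004, -0.008, -1.0]]
ft_force: [-1.1, 0.9, -0.2]
grip_width: 0.0855
gripper_force: 0.0
```

{"op": "move_arm", "data": {"rows": [[[0, 0, 0, 0, 0, 0, -1], [0, 0, 0, 0, 0, 0, 1], [0, 0, 0, 0, 0, 0, 1], [0, 0, 0, 0, 0, 0, 1], [0, 0, 0, 0, 0, 0, 1]]]}}

```text
t: 11.6
eef_pos: [0.5194, -0.3527, 0.1194]
tool_rot: [[1.0, 0.004, 0.007], [0.004, -1.0, 0.001], [0.007, -0.001, -1.0]]
ft_force: [-1.0, 1.5, 6.3]
grip_width: 0.0635
gripper_force: 65.4
```

{"op": "move_arm", "data": {"rows": [[[0, 0, 0, 0, 0, 0, 1], [0, 0, 0, 0, 0, -1.5, 1], [0, 0, 0, 0, 0, -3, 1], [0, 0, 0, 0, 0, -3, 1], [0, 0, 0, 0, 0, -3, 1]]]}}

```text
t: 12.02
eef_pos: [0.5187, -0.3526, 0.1484]
tool_rot: [[1.0, 0.004, 0.006], [0.004, -1.0, 0.001], [0.006, -0.001, -1.0]]
ft_force: [-0.0, 0.0, -3.2]
grip_width: 0.0629
gripper_force: 67.3
```

```bash
python3 -c "
from h import *
snapshot('scene');snapshot('scene');weigh(8)"
```

```text
F mean [-1.500e-01  3.000e-02 -3.500e+00 -5.585e+01] std [0.54 0.35 0.33 0.25] w 0.06299922071649254 [ 0.5176 -0.3519  0.1462] q [ 0.02  0.72  0.76  1.71 -0.59  0.96 -0.56]
```

C is the full one: 3.5 N, against 1.4 N and 0.9 N for A and B. Next I carry it over the others to a free spot at about (0.66, −0.025).

{"op": "move_arm", "data": {"rows": [[[0, 0, 0, 0, 0, -3.5, 1], [0, 0, 0, 0, 0, -7, 1], [0, 0, 0, 0, 0, -11, 1], [0, 0, 0, 0, 0, -15, 1], [0, 0, 0, 0, 0, -18, 1]]]}}

```text
t: 12.93
eef_pos: [0.5173, -0.3532, 0.3299]
tool_rot: [[1.0, 0.003, 0.005], [0.003, -1.0, 0.001], [0.005, -0.001, -1.0]]
ft_force: [0.8, -1.4, -3.2]
grip_width: 0.063
gripper_force: 68.8
```

{"op": "move_arm", "data": {"rows": [[[0, 0, 0, 1.4, -3.3, 0, 1], [0, 0, 0, 2.9, -6.7, 0, 1], [0, 0, 0, 4.4, -10.1, 0, 1], [0, 0, 0, 5.9, -13.6, 0, 1], [0, 0, 0, 7.4, -17, 0, 1]]]}}

```text
t: 13.35
eef_pos: [0.5909, -0.1801, 0.3271]
tool_rot: [[1.0, 0.004, 0.003], [0.004, -1.0, 0.003], [0.003, -0.003, -1.0]]
ft_force: [1.2, -0.4, -3.4]
grip_width: 0.0632
gripper_force: 69.0
```

{"op": "move_arm", "data": {"rows": [[[0, 0, 0, 1.5, -3.4, 0, 1], [0, 0, 0, 3, -6.8, 0, 1], [0, 0, 0, 4.5, -10.2, 0, 1], [0, 0, 0, 6, -13.6, 0, 1], [0, 0, 0, 6.8, -15.7, 0, 1]]]}}

```text
t: 13.77
eef_pos: [0.6594, -0.0191, 0.327]
tool_rot: [[1.0, 0.009, 0.003], [0.009, -1.0, 0.005], [0.003, -0.005, -1.0]]
ft_force: [0.3, 2.2, -3.9]
grip_width: 0.0631
gripper_force: 69.0
```

{"op": "move_arm", "data": {"rows": [[[0, 0, 0, 0, 0, 3, 1], [0, 0, 0, 0, 0, 7, 1], [0, 0, 0, 0, 0, 11, 1], [0, 0, 0, 0, 0, 15, 1], [0, 0, 0, 0, 0, 17, 1]]]}}

```text
t: 14.18
eef_pos: [0.6554, -0.0235, 0.1523]
tool_rot: [[1.0, 0.004, -0.004], [0.004, -1.0, 0.003], [-0.004, -0.003, -1.0]]
ft_force: [-0.3, 0.8, -3.3]
grip_width: 0.0633
gripper_force: 69.0
```

{"op": "move_arm", "data": {"rows": [[[0, 0, 0, 0, 0, 1.5, 1], [0, 0, 0, 0, 0, 2.8, 1], [0, 0, 0, 0, 0, 3.5, 1], [0, 0, 0, 0, 0, 3.8, 1], [0, 0, 0, 0, 0, 3.8, 1]]]}}

```text
t: 14.6
eef_pos: [0.6593, -0.0244, 0.1204]
tool_rot: [[1.0, 0.004, 0.004], [0.004, -1.0, 0.002], [0.004, -0.002, -1.0]]
ft_force: [0.2, 0.1, -2.3]
grip_width: 0.0631
gripper_force: 69.0
```

```bash
python3 -c "
from h import *
weigh(4)"
```

```text
F mean [-1.000e-01  2.000e-02 -3.220e+00 -5.985e+01] std [0.33 0.53 0.63 0.28] w 0.06281410190054547 [ 0.6593 -0.0244  0.1209] q [-0.5   0.8   0.73  1.63 -0.62  0.96 -1.12]
```

{"op": "move_arm", "data": {"rows": [[[0, 0, 0, 0, 0, 0.2, 1], [0, 0, 0, 0, 0, 0.4, 1], [0, 0, 0, 0, 0, 0.4, 1], [0, 0, 0, 0, 0, 0.4, 1], [0, 0, 0, 0, 0, 0.4, -1]]]}}

```text
t: 15.22
eef_pos: [0.6601, -0.0244, 0.118]
tool_rot: [[1.0, 0.004, 0.007], [0.004, -1.0, 0.003], [0.007, -0.003, -1.0]]
ft_force: [0.3, -0.4, -0.5]
grip_width: 0.0733
gripper_force: 0.0
```

{"op": "move_arm", "data": {"rows": [[[0, 0, 0, 0, 0, 0, -1], [0, 0, 0, 0, 0, 0, -1], [0, 0, 0, 0, 0, 0, -1], [0, 0, 0, 0, 0, 0, -1], [0, 0, 0, 0, 0, -4, -1]]]}}

```text
t: 15.63
eef_pos: [0.6536, -0.0228, 0.1489]
tool_rot: [[1.0, 0.005, -0.01], [0.005, -1.0, 0.003], [-0.01, -0.003, -1.0]]
ft_force: [-0.9, 1.8, -0.6]
grip_width: 0.0852
gripper_force: 0.0
```

{"op": "move_arm", "data": {"rows": [[[0, 0, 0, 0, 0, -4, -1], [0, 0, 0, 0, 0, -8, -1], [0, 0, 0, -1, 0, -12, -1], [0, 0, 0, -5, 0, -12, -1], [0, 0, 0, -9, 0, -12, -1]]]}}

```text
t: 16.05
eef_pos: [0.5695, -0.0259, 0.2777]
tool_rot: [[1.0, 0.004, 0.009], [0.004, -1.0, 0.002], [0.009, -0.001, -1.0]]
ft_force: [-0.8, -0.7, 0.1]
grip_width: 0.0856
gripper_force: 0.0
```

Run:
```python
from h import *
s=read_state(); print(s['eef_pos'],s['qpos'].round(2))
t=np.radians(75); z=[np.sin(t),0,-np.cos(t)]; x=[np.cos(t),0,np.sin(t)]
def R(a): a=np.radians(a); return Rm([np.cos(a),0,np.sin(a)],[np.sin(a),0,-np.cos(a)])
plan([((.53,-.0245,.28),R(0)),((.51,-.0245,.25),R(35)),((.51,-.0245,.18),R(70)),((.54,-.0245,.085),R(75))])
```

```text
[ 0.56945502 -0.02587074  0.27766136] [-0.69  0.47  0.91  1.75 -0.41  1.12 -1.22]
rot [-0.1 -0.5  0.3] shift [-3.94 -0.15 -0.27] | 0.6 4.0
rot [ 0. 35.  0.] shift [-2.  0.  3.] | 35.0 3.6
rot [ 0. 35.  0.] shift [-4.02  0.    5.73] | 35.0 7.0
rot [0. 5. 0.] shift [-7.9   0.    6.07] | 5.0 10.0
```

{"op": "move_arm", "data": {"rows": [[[0, 7, 0, -3, 0, 0, -1], [0, 14, 0, -5, 0, 0, -1], [0, 21, 0, -6, 0, 0, -1], [0, 28, 0, -6, 0, 1, -1], [0, 35, 0, -6, 0, 3, -1]]]}}

```text
t: 16.47
eef_pos: [0.5081, -0.0271, 0.2541]
tool_rot: [[0.852, -0.001, 0.523], [-0.001, -1.0, -0.0], [0.523, -0.0, -0.852]]
ft_force: [-0.0, -3.3, -1.0]
grip_width: 0.0858
gripper_force: 0.0
```

{"op": "move_arm", "data": {"rows": [[[0, 7, 0, -1, 0, 1, -1], [0, 14, 0, -2, 0, 2, -1], [0, 21, 0, -3, 0, 4, -1], [0, 28, 0, -4, 0, 5.7, -1], [0, 35, 0, -4, 0, 5.7, -1]]]}}

```text
t: 16.88
eef_pos: [0.5403, -0.0377, 0.2806]
tool_rot: [[0.758, -0.011, 0.652], [0.008, -1.0, -0.026], [0.652, 0.024, -0.758]]
ft_force: [1.5, -0.6, 0.3]
grip_width: 0.0851
gripper_force: 0.0
```

Run:
```python
from h import *
s=read_state(); print(s['eef_pos'],s['qpos'].round(2),s['tool_rot'].round(3).tolist())
cp=camera_params('wrist'); save(snapshot('wrist'),'w5'); print(cp['eye'])
im=snapshot('scene'); save(im,'s5')
cv2.imwrite('pics/s5c.png',cv2.cvtColor(np.hstack([cv2.resize(im[60:360,130:430],(400,400)),cv2.resize(cv2.cvtColor(cv2.imread('pics/w5.png'),cv2.COLOR_BGR2RGB),(400,300)) if 0 else np.vstack([cv2.resize(cv2.cvtColor(cv2.imread('pics/w5.png'),cv2.COLOR_BGR2RGB),(400,300)),np.zeros((100,400,3),np.uint8)])]),cv2.COLOR_RGB2BGR))
```

```text
[ 0.54033913 -0.03773939  0.28057273] [-1.33 -0.14  1.26  2.39  1.19  0.19 -2.71] [[0.758, -0.011, 0.652], [0.008, -1.0, -0.026], [0.652, 0.024, -0.758]]
[ 0.49920611 -0.03305877  0.43232939]
```

View pics/s5c.png

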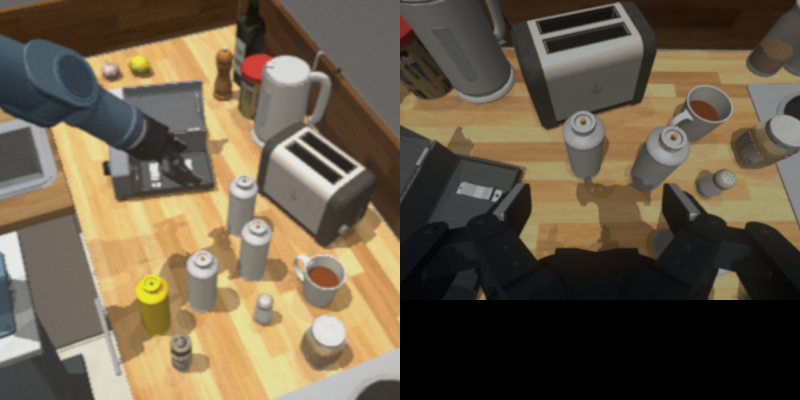

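```bash
cat > data.py <<'E'
import numpy as np
from h import read_state
s=read_state()
R2=np.array([[1,.002,.001],[.002,-1,.003],[.001,-.003,-1]])
D=[([-1.37216455,0.53637347,-0.00438209,1.53788596,0.00265125,1.06729425,-0.07120027],[0.17016134,0.62733868,0.23131277],np.array([[-.96515,.2617,0],[.2617,.96515,0],[0,0,-1]])),
([-0.37469204,0.65360057,0.81676219,1.57318361,-0.51253438,1.14016759,-1.0105642],[0.63260286,-0.14114841,0.23587265],R2),
(list(s['qpos']),list(s['eef_pos']),s['tool_rot']),
([-.34,.57,.79,1.95,-.55,.84,-.81],[.504,-.176,.1467],R2),
([.02,.72,.76,1.71,-.59,.96,-.56],[.5176,-.3519,.1462],R2),
([-.04,.61,.84,1.64,-.5,1.11,-.63],[.517,-.3484,.2361],R2),
([-.69,.47,.91,1.75,-.41,1.12,-1.22],[.56945,-.02587,.27766],np.array([[1,.004,.009],[.004,-1,.002],[.009,-.001,-1]])),
([-.5,.8,.73,1.63,-.62,.96,-1.12],[.6593,-.0244,.1209],R2)]
E
python3 - <<'E'
from data import *
import itertools
from scipy.spatial.transform import Rotation as Ro
from scipy.optimize import least_squares
def chain(q,s,c,o):
    Rs=[];R=Ro.from_euler('z',c)
    for i in range(7):
        R=R*Ro.from_euler('zyzyzyz'[i],s[i]*q[i]); Rs.append(R.as_matrix())
    Rs.append((R*Ro.from_euler('z',o)).as_matrix()); return Rs
best=[]
for sg in itertools.product([1,-1],repeat=7):
    if sg[1]<0: continue
    f=lambda p:np.concatenate([(chain(q,sg,p[0],p[1])[-1]-R).ravel() for q,_,R in D])
    for c0 in (0,1.57,3.14,-1.57):
        r=least_squares(f,[c0,0.3]); best.append((r.cost,sg,r.x.round(3).tolist()))
best.sort(key=lambda b:b[0]); 
for b in best[:4]: print(b)
_,sg,(c,o)=best[0]
# translations: base const + offset vectors in each joint frame
def A(q):
    Rs=chain(q,sg,c,o); return np.hstack([np.eye(3)]+Rs[:7])
M=np.vstack([A(q) for q,_,_ in D]); y=np.concatenate([p for _,p,_ in D])
# base z, links along z after j2 (L1),j4 (L2), j6(L3) + x offsets
cols=[2, 3+3*1+2,3+3*3+2,3+3*5+2]
x,res,_,_=np.linalg.lstsq(M[:,cols],y,rcond=None); print(x,(M[:,cols]@x-y).reshape(-1,3).round(4))
cols+=[3+3*1,3+3*3,3+3*5, 3+3*1+1,3+3*3+1,3+3*5+1]
x,res,_,_=np.linalg.lstsq(M[:,cols],y,rcond=None); print(x.round(4),(M[:,cols]@x-y).reshape(-1,3).round(4))
E
```

```text
(np.float64(0.00032316995662330986), (-1, 1, -1, 1, -1, 1, -1), [-0.001, 1.572])
(np.float64(0.00032316995662331067), (-1, 1, -1, 1, -1, 1, -1), [6.283, 1.572])
(np.float64(0.00032316995662331544), (-1, 1, -1, 1, -1, 1, -1), [-0.001, 1.572])
(np.float64(0.0003231699566233317), (-1, 1, -1, 1, -1, 1, -1), [-0.001, 1.572])
[0.41563656 0.45346562 0.49009824 0.33045728] [[-0.0412  0.021   0.0072]
 [ 0.0021  0.007   0.0044]
 [ 0.0041  0.0394 -0.0074]
 [-0.0007  0.0107 -0.0054]
 [-0.007   0.0081 -0.0032]
 [ 0.0074  0.0034  0.006 ]
 [ 0.0056  0.0054 -0.0001]
 [-0.0138  0.0043 -0.0015]]
[ 0.3437  0.5056  0.4403  0.3394 -0.0028 -0.0037 -0.0051 -0.0229 -0.0214
  0.0007] [[-0.0008  0.0001 -0.0002]
 [ 0.0001  0.0011 -0.0002]
 [-0.0002 -0.0002  0.0001]
 [ 0.0039  0.0015  0.0028]
 [-0.0022 -0.0006 -0.0021]
 [ 0.0027 -0.0009  0.0034]
 [-0.0021 -0.0033 -0.001 ]
 [-0.0021 -0.0001 -0.0028]]
```

```bash
cat > sim.py <<'E'
import numpy as np
from scipy.spatial.transform import Rotation as Ro
SG=(-1,1,-1,1,-1,1,-1); LO=np.array([-2.7,-.37,-1.27,.24,-1.31,.19,-2.76]);HI=np.array([2.7,2.16,1.26,2.4,4.45,1.91,2.76])
TR={0:(0,0,.3437),2:(-.0028,-.0229,.5056),4:(-.0037,-.0214,.4403),6:(-.0051,.0007,.3394)} # after joint index
def fk(q,J=False):
    R=np.eye(3);p=np.array(TR[0],float);ax=[];pt=[]
    for i in range(7):
        a=np.zeros(3);a[2 if i%2==0 else 1]=SG[i]; ax.append(R@a);pt.append(p.copy())
        R=R@Ro.from_rotvec(a*q[i]).as_matrix()
        if i+1 in TR: p=p+R@np.array(TR[i+1])
    Jm=np.array([np.r_[np.cross(a,p-o),a] for a,o in zip(ax,pt)]).T
    R=R@Ro.from_euler('z',np.pi/2).as_matrix()
    return (p,R,Jm) if J else (p,R)
def err(q,P,Q):
    p,R,J=fk(q,True); return np.r_[P-p,Ro.from_matrix(Q@R.T).as_rotvec()],J
def solve(q,P,Q,n=30,W=.3):
    q=q.copy()
    for _ in range(n):
        e,J=err(q,P,Q); w=np.ones(7)
        for _k in range(3):
            Jw=J*w; dq=w*(Jw.T@np.linalg.solve(Jw@Jw.T+1e-5*np.eye(6),e)); bad=((q+dq<LO)|(q+dq>HI))&(w>0)
            if not bad.any(): break
            w[bad]=0
        m=np.abs(dq).max(); q=np.clip(q+dq*min(1,.1/m if m>0 else 1),LO,HI)
        if np.linalg.norm(e)<1e-4: break
    return q,np.linalg.norm(err(q,P,Q)[0])
def go(q,P,Q,verbose=False):
    """straight move in row-size steps"""
    p,R=fk(q); rv=Ro.from_matrix(Q@R.T).as_rotvec(); n=int(max(1,np.ceil(max(np.linalg.norm(P-p)/.03,np.linalg.norm(rv)/np.radians(5)))))
    worst=0
    for k in range(1,n+1):
        q,e=solve(q,p+(P-p)*k/n,Ro.from_rotvec(rv*k/n).as_matrix()@R); worst=max(worst,e)
    return q,worst
E
python3 - <<'E'
from sim import *
from h import Rm
q=np.array([-1.37216455,0.53637347,-0.00438209,1.53788596,0.00265125,1.06729425,-0.07120027])
dn=lambda a:Rm([np.cos(np.radians(a)),np.sin(np.radians(a)),0],[0,0,-1])
for P,a in zip([(.22,.56,.36),(.34,.42,.38),(.43,.25,.38),(.50,.06,.38),(.58,-.09,.30),(.6326,-.141,.236)],[137,110,82,55,27,0]):
    q,e=go(q,np.array(P),dn(a))
print(q.round(3),e,'actual -.375 .654 .817 1.573 -.513 1.140 -1.011')
for P in [(.639,-.1455,.119),(.639,-.1455,.237),(.519,-.1756,.237),(.505,-.176,.119),(.505,-.176,.237),(.517,-.349,.236)]: q,e=go(q,np.array(P),dn(0))
print(q.round(2),'actual -.04 .61 .84 1.64 -.5 1.11 -.63')
E
```

```text
[-0.374  0.653  0.817  1.573 -0.509  1.14  -1.013] 2.0787248086215324e-11 actual -.375 .654 .817 1.573 -.513 1.140 -1.011
[-0.04  0.61  0.84  1.64 -0.5   1.11 -0.63] actual -.04 .61 .84 1.64 -.5 1.11 -.63
```

```bash
cat > srch.py <<'E'
from sim import *
from h import Rm, read_state
import sys
ST=np.array([.5393,.186]);ya=-.2142; XS=np.array([np.cos(ya),np.sin(ya),0]);Z=np.array([0,0,1.]);YS=np.cross(Z,XS)
def stp(x,y,z): return np.r_[ST,0]+XS*x+YS*y+Z*z
def RG(phi,th,s):
    h=np.array([np.cos(phi),np.sin(phi),0]); z=h*np.cos(th)-Z*np.sin(th); x=s*(h*np.sin(th)+Z*np.cos(th)); return Rm(x,z)
def RF(th,s):
    z=np.sin(th)*XS-np.cos(th)*Z; return Rm(s*(-np.cos(th)*XS-np.sin(th)*Z),z)
def RD(a): return Rm([np.cos(a),np.sin(a),0],-Z)
def margin(q): return min((q-LO).min(),(HI-q).min())
E
cat > s1.py <<'E'
from srch import *
rng=np.random.default_rng(0); C=np.array([.66,-.0245,.075])
for s in (1,-1):
  for th in (0,15,20):
    t=np.radians(th)
    for phi in (-40,-20,0,20,40):
        R=RG(np.radians(phi),t,s); sols=[]
        for k in range(60):
            q0=rng.uniform(LO,HI); q,e=solve(q0,C+R[:,2]*.019,R,80)
            if e<1e-3: sols.append(q)
        sols=sorted(sols,key=lambda q:-margin(q))
        print('G',s,th,phi,len(sols),(sols[0].round(2),round(margin(sols[0]),2)) if sols else '')
    R=RF(t,s); sols=[]
    for k in range(60):
        q,e=solve(rng.uniform(LO,HI),stp(.02,0,.054)+R[:,2]*.019,R,80)
        if e<1e-3: sols.append(q)
    sols=sorted(sols,key=lambda q:-margin(q))
    print('F',s,th,len(sols),[(q.round(2).tolist(),round(margin(q),2)) for q in sols[:2]])
E
time python3 s1.py
```

```text
G 1 0 -40 7 (array([-0.82,  1.29,  0.35,  2.  ,  1.77,  1.26,  1.39]), np.float64(0.4))
G 1 0 -20 5 (array([-1.03,  1.56,  0.67,  2.18,  2.15,  1.17,  0.79]), np.float64(0.22))
G 1 0 0 4 (array([-0.89,  1.72,  0.76,  2.24,  2.46,  1.59,  0.49]), np.float64(0.16))
G 1 0 20 1 (array([-0.83,  2.09,  1.05,  2.17,  2.45,  1.86,  0.08]), np.float64(0.05))
G 1 0 40 2 (array([ 1.35,  1.81, -1.17,  1.9 , -1.03,  0.29,  1.41]), np.float64(0.1))
F 1 0 9 [([0.1, 0.82, -0.68, 1.79, 0.7, 0.79, 0.41], np.float64(0.59)), ([-0.66, 0.74, 0.37, 1.84, -0.41, 0.64, 1.32], np.float64(0.45))]
G 1 15 -40 4 (array([-0.24,  1.06, -0.28,  2.05,  2.04,  1.5 ,  1.73]), np.float64(0.35))
G 1 15 -20 5 (array([ 0.25,  1.18, -0.63,  2.21,  2.69,  1.7 ,  2.02]), np.float64(0.19))
G 1 15 0 0 
G 1 15 20 1 (array([-0.75,  1.87,  1.13,  2.26,  2.96,  1.9 ,  0.23]), np.float64(0.01))
G 1 15 40 1 (array([-0.02,  1.15,  0.49,  2.04,  4.06,  1.66,  1.3 ]), np.float64(0.25))
F 1 15 5 [([0.1, 0.79, -0.76, 1.97, 1.23, 0.72, -0.12], np.float64(0.43)), ([0.03, 0.75, -0.66, 1.97, 1.17, 0.65, -0.09], np.float64(0.43))]
G 1 20 -40 4
[... 1256 characters left out ...]
oat64(0.18))
G -1 15 0 0 
G -1 15 20 1 (array([ 1.24,  1.67, -1.17,  2.16,  3.38,  0.61, -0.1 ]), np.float64(0.1))
G -1 15 40 0 
F -1 15 3 [([-0.64, 0.66, 0.21, 2.02, 0.14, 0.28, -2.4], np.float64(0.09)), ([-0.76, 0.68, 0.36, 2.03, -0.2, 0.27, -2.1], np.float64(0.08))]
G -1 20 -40 4 (array([-0.09,  1.04, -0.44,  2.06,  2.07,  1.51, -1.3 ]), np.float64(0.34))
G -1 20 -20 3 (array([ 0.62,  1.46, -1.07,  2.21,  2.86,  1.74, -0.58]), np.float64(0.17))
G -1 20 0 2 (array([ 0.6 ,  1.16, -0.71,  2.27,  3.14,  1.31, -0.88]), np.float64(0.13))
G -1 20 20 2 (array([ 0.31,  0.98, -0.11,  2.22,  3.7 ,  1.21, -1.47]), np.float64(0.18))
G -1 20 40 0 
F -1 20 0 []
real	3m45.092s
user	3m44.372s
sys	0m0.067s
```

```bash
cat > s2.py <<'E'
from srch import *
import itertools
q00=read_state()['qpos']; 
def path(q,L):
    mm=9;ww=0;qs=[]
    for P,R in L:
        q,w=go(q,np.array(P,float),R); mm=min(mm,margin(q)); ww=max(ww,w); qs.append(q)
    return qs,mm,ww
q0,e=go(q00,np.array([.53,-.026,.30]),RD(0)); print('undo',q0.round(2),e)
res=[]
C=np.array([.66,-.0245,.075])
for a1,phi,th,W in itertools.product((168,200),(-30,-40),(15,20),((.5,.05,.35),(.55,-.03,.35),(.45,.15,.38))):
    t=np.radians(th);R=RG(np.radians(phi),t,1);g=C+R[:,2]*.019; pre=g-R[:,2]*.09
    L=[(W,RD(np.radians(60))),(W,RD(np.radians(120))),(W,RD(np.radians(a1))),(pre+[0,0,.2],RG(np.radians(phi),np.radians(55),1)),(pre+[0,0,.12],R),(pre,R),(g,R),(g+[0,0,.24],R)]
    RFm=RF(t,1); f=stp(.03,0,.054)+RFm[:,2]*.019
    L+=[(f+[0,0,.25],RFm),(f,RFm),(f-.014*XS,RFm)]
    qs,m,w=path(q0,L); res.append((w,-m,a1,phi,th,W))
res.sort(key=lambda r:(r[0]>2e-3,r[1]))
for r in res[:8]: print(r)
E
time python3 s2.py
```

```text
undo [-0.84  0.41  1.06  1.81 -0.39  1.15 -1.22] 7.29620531960469e-08
(np.float64(0.035324387448822964), np.float64(-0.007913632318553354), 200, -40, 15, (0.5, 0.05, 0.35))
(np.float64(0.021567917865493592), np.float64(-0.007334164374942276), 200, -40, 15, (0.45, 0.15, 0.38))
(np.float64(0.037022408376712654), np.float64(-0.006289256520259023), 200, -40, 20, (0.5, 0.05, 0.35))
(np.float64(0.06853065936364715), np.float64(-0.005818256261879373), 200, -30, 15, (0.5, 0.05, 0.35))
(np.float64(0.0713250628066424), np.float64(-0.004465101903187829), 200, -30, 20, (0.5, 0.05, 0.35))
(np.float64(0.06939162592037304), np.float64(-0.00441406196622518), 200, -30, 15, (0.45, 0.15, 0.38))
(np.float64(0.0736368513101434), np.float64(-0.003785839752336706), 200, -30, 20, (0.45, 0.15, 0.38))
(np.float64(0.034253440999511324), np.float64(-0.0034434383599246665), 200, -40, 20, (0.55, -0.03, 0.35))
real	0m14.618s
user	0m14.918s
sys	0m0.139s
```

```bash
cat > s3.py <<'E'
from s2 import *
print('----')
for a1,phi,th,W,tm in [(200,-40,20,(.5,.05,.35),55),(240,-40,20,(.5,.05,.35),55)]:
    t=np.radians(th);R=RG(np.radians(phi),t,1);g=C+R[:,2]*.019; pre=g-R[:,2]*.09
    L=[(W,RD(np.radians(60))),(W,RD(np.radians(120))),(W,RD(np.radians(a1))),(pre+[0,0,.2],RG(np.radians(phi),np.radians(tm),1)),(pre+[0,0,.12],R),(pre,R),(g,R)]
    q=q0
    for P,Q in L: q,w=go(q,np.array(P,float),Q); print(q.round(2),round(w,4))
print('reverse from F')
R=RF(np.radians(20),1); q,e=solve(np.array([-0.11,.7,-.51,2.03,1.29,.56,-.27]),stp(.02,0,.054)+R[:,2]*.019,R,80); print(e)
Rg=RG(np.radians(-40),np.radians(20),1);g=C+Rg[:,2]*.019
for P,Q in [(stp(.02,0,.30),R),(g+[0,0,.24],R),(g+[0,0,.24],Rg),(g,Rg)]: q,w=go(q,np.array(P,float),Q); print(q.round(2),round(w,4))
E
sed -i 's/^for a1,phi/if __name__=="__main__":\n  for a1,phi/; ' s2.py
python3 - <<'E'
s=open('s2.py').read(); i=s.index('if __name__'); open('s2.py','w').write(s[:i])
E
time python3 s3.py
```

```text
undo [-0.84  0.41  1.06  1.81 -0.39  1.15 -1.22] 7.29620531960469e-08
----
[-0.91  0.21  0.85  1.8  -0.17  1.21 -0.53] 0.0
[-0.78  0.19  0.69  1.79 -0.13  1.2   0.47] 0.0
[-0.63  0.17  0.52  1.79 -0.09  1.2   1.83] 0.0
[ 0.43  0.48 -1.08  1.97  1.21  1.13  2.75] 0.037
[-0.03  0.76 -0.76  2.19  1.83  1.62  2.02] 0.0
[-0.1   1.03 -0.65  2.15  1.96  1.7   1.84] 0.0
[-0.01  1.07 -0.55  2.05  2.11  1.58  1.9 ] 0.0
[-0.91  0.21  0.85  1.8  -0.17  1.21 -0.53] 0.0
[-0.78  0.19  0.69  1.79 -0.13  1.2   0.47] 0.0
[-0.57  0.17  0.44  1.78 -0.08  1.2   2.51] 0.0
[ 0.52  0.55 -1.23  1.95  1.26  1.22  2.76] 0.0267
[ 0.03  0.8  -0.84  2.19  1.85  1.68  2.05] 0.0
[-0.05  1.06 -0.71  2.15  1.99  1.76  1.87] 0.0
[ 0.04  1.1  -0.61  2.05  2.14  1.63  1.93] 0.0
reverse from F
1.3850595284741584e-09
[ 0.18  0.31 -0.84  1.86  0.63  0.92  0.4 ] 0.0
[ 0.53  0.43 -0.78  1.68  0.56  0.88  0.9 ] 0.0
[ 0.04  0.53 -0.62  2.1   1.82  1.33  2.25] 0.0
[-0.07  1.05 -0.48  2.06  2.08  1.53  1.86] 0.0
real	0m1.715s
user	0m2.231s
sys	0m0.086s
```

```bash
cat > s4.py <<'E'
from s2 import *
print('----');res=[]
for a1,phi,th,W,tm,up in itertools.product((100,120,140,160),(-40,-35),(15,20),((.5,.05,.35),(.45,.15,.38),(.45,.1,.42)),(35,55),(.12,.2)):
    t=np.radians(th);R=RG(np.radians(phi),t,1);g=C+R[:,2]*.019; pre=g-R[:,2]*.09
    L=[(W,RD(np.radians(60))),(W,RD(np.radians(a1))),(pre+[0,0,up],RG(np.radians(phi),np.radians(tm),1)),(pre+[0,0,.12],R),(pre,R),(g,R)]
    RFm=RF(t,1); f=stp(.03,0,.054)+RFm[:,2]*.019
    L+=[(g+[0,0,.24],R),(f+[0,0,.25],RFm),(f,RFm),(f-.014*XS,RFm)]
    qs,m,w=path(q0,L); res.append((w,-m,a1,phi,th,W,tm,up,qs))
res.sort(key=lambda r:(round(r[0],2),r[1]))
for r in res[:6]: print(r[:-1])
for q in res[0][-1]: print(q.round(2))
E
time python3 s4.py
```

```text
Still running in the background as job /tmp/bash_jobs.1000/806d35e85116 (pid 1420). You'll get a notice when it ends.
```

```bash
kill -- -$(cat /tmp/bash_jobs.1000/806d35e85116/pid); sed -i 's/(100,120,140,160),(-40,-35),(15,20),((.5,.05,.35),(.45,.15,.38),(.45,.1,.42)),(35,55),(.12,.2)/(120,150),(-40,),(20,),((.5,.05,.35),(.45,.15,.38)),(50,),(.2,)/' s4.py; sed -i 's/def solve(q,P,Q,n=30/def solve(q,P,Q,n=12/' sim.py; export OMP_NUM_THREADS=1; time timeout 60 python3 s4.py
```

```text
undo [-0.84  0.41  1.06  1.81 -0.39  1.15 -1.22] 7.29620531960469e-08
----
(np.float64(5.403594555405407e-09), np.float64(-0.0039260783270069766), 150, -40, 20, (0.5, 0.05, 0.35), 50, 0.2)
(np.float64(4.519311462039924e-09), np.float64(-0.002206190178184908), 150, -40, 20, (0.45, 0.15, 0.38), 50, 0.2)
(np.float64(0.773605609482356), np.float64(-0.0), 120, -40, 20, (0.5, 0.05, 0.35), 50, 0.2)
(np.float64(0.876368793317572), np.float64(-0.0), 120, -40, 20, (0.45, 0.15, 0.38), 50, 0.2)
[-0.91  0.21  0.85  1.8  -0.17  1.21 -0.53]
[-0.72  0.18  0.62  1.79 -0.11  1.2   0.98]
[ 0.47  0.47 -1.13  1.97  1.27  1.17  2.76]
[-0.    0.77 -0.8   2.19  1.84  1.65  2.03]
[-0.08  1.04 -0.68  2.15  1.97  1.73  1.85]
[ 0.02  1.08 -0.58  2.05  2.13  1.6   1.92]
[ 0.15  0.58 -0.77  2.09  1.85  1.4   2.28]
[ 0.32  0.43 -1.04  1.84  0.78  0.98  0.3 ]
[ 0.05  0.77 -0.7   2.01  1.37  0.69 -0.27]
[ 0.04  0.76 -0.7   2.03  1.38  0.69 -0.31]
real	0m5.392s
user	0m4.962s
sys	0m0.186s
```

```bash
cat > s5.py <<'E'
from s2 import *
print('----');C=np.array([.66,-.0245,.075])
r=np.radians; R=RG(r(-40),r(20),1);g=C+R[:,2]*.019; pre=g-R[:,2]*.09; W=(.5,.05,.35)
for name,M in {'direct':[(pre+[0,0,.2],R)],'tm30':[(pre+[0,0,.2],RG(r(-40),r(30),1))],'phi-90':[(W,RG(r(-90),r(50),1)),(pre+[0,0,.2],RG(r(-60),r(30),1))],'phi-120':[(W,RG(r(-120),r(60),1)),(W,RG(r(-90),r(40),1)),(pre+[0,0,.2],RG(r(-60),r(30),1))],'phi-70':[(W,RG(r(-70),r(45),1))]}.items():
  for a1 in (130,150,165):
    L=[(W,RD(r(60))),(W,RD(r(a1)))]+M+[(pre+[0,0,.12],R),(pre,R),(g,R)]
    qs,m,w=path(q0,L); print(name,a1,round(w,4),round(m,3),qs[-1].round(2),'q7max',max(q[6] for q in qs).round(2))
E
timeout 100 python3 s5.py
```

```text
undo [-0.84  0.41  1.06  1.81 -0.39  1.15 -1.22] 7.29620531960469e-08
----
direct 130 1.2965 0.0 [-0.24 -0.37  0.36  2.28 -0.22  0.23 -0.65] q7max 0.64
direct 150 0.0 0.161 [-0.77  1.04  0.36  2.09  1.89  0.91  1.51] q7max 2.09
direct 165 0.0 0.161 [-0.78  1.05  0.38  2.09  1.89  0.9   1.5 ] q7max 2.09
tm30 130 0.4918 0.006 [ 1.28 -0.36 -1.12  2.19  0.58  0.27 -2.64] q7max 0.64
tm30 150 0.0 0.162 [-0.76  1.04  0.35  2.09  1.89  0.92  1.51] q7max 2.34
tm30 165 0.0 0.162 [-0.77  1.04  0.36  2.09  1.89  0.91  1.51] q7max 2.34
phi-90 130 0.0 0.165 [-0.73  1.03  0.31  2.09  1.89  0.96  1.53] q7max 2.47
phi-90 150 0.0 0.163 [-0.75  1.03  0.33  2.09  1.89  0.94  1.52] q7max 2.48
phi-90 165 0.0 0.162 [-0.76  1.04  0.35  2.09  1.89  0.92  1.52] q7max 2.48
phi-120 130 0.0 0.165 [-0.72  1.02  0.3   2.09  1.89  0.96  1.54] q7max 2.4
phi-120 150 0.0 0.164 [-0.74  1.03  0.32  2.09  1.89  0.95  1.53] q7max 2.41
phi-120 165 0.0 0.163 [-0.75  1.03  0.34  2.09  1.89  0.93  1.52] q7max 2.41
phi-70 130 0.0 0.165 [-0.72  1.02  0.3   2.09  1.89  0.96  1.53] q7max 2.55
phi-70 150 0.0 0.164 [-0.74  1.03  0.33  2.09  1.89  0.94  1.53] q7max 2.55
phi-70 165 0.0 0.163 [-0.75  1.03  0.34  2.09  1.89  0.93  1.52] q7max 2.56
```

```bash
cat > s6.py <<'E'
from s2 import *
r=np.radians; th=r(20); R=RG(r(-40),th,1);g=C0=np.array([.66,-.0245,.075])+R[:,2]*.019; pre=g-R[:,2]*.09; W=(.5,.05,.35)
RFm=RF(th,1); f=stp(.027,0,.056)+RFm[:,2]*.019
L=[((.53,-.026,.30),RD(0)),(W,RD(r(60))),(W,RD(r(100))),(W,RD(r(140))),(W,RG(r(-120),r(60),1)),(W,RG(r(-90),r(40),1)),(pre+[0,0,.2],RG(r(-60),r(30),1)),(pre+[0,0,.12],R),(pre,R),(g,R)]
L2=[(g+[0,0,.24],R),(f+[0,0,.25],RFm),(f,RFm)]
def calls(q,L):
    for i,(P,Q) in enumerate(L):
        P=np.array(P,float); p,R=fk(q); rv=Ro.from_matrix(R.T@Q).as_rotvec(degrees=True); n=int(max(1,np.ceil(max(np.linalg.norm(rv)/34,np.linalg.norm(P-p)/.19))))
        for k in range(n):
            p1=p+(P-p)*(k+1)/n; R1=R@Ro.from_rotvec(rv*(k+1)/n,degrees=True).as_matrix(); pk,Rk=fk(q)
            print(i,'rot',Ro.from_matrix(Rk.T@R1).as_rotvec(degrees=True).round(1),'sh',(Rk.T@(p1-pk)*100).round(1),end=' ')
            q,w=go(q,p1,R1); print('q',q.round(2),'p',p1.round(3),round(w,4))
    return q
if __name__=='__main__':
    q=calls(q00,L); print('grasp'); calls(q,L2)
E
timeout 100 python3 s6.py
```

```text
undo [-0.84  0.41  1.06  1.81 -0.39  1.15 -1.22] 7.29620531960469e-08
0 rot [  0.8 -20.3  -0.1] sh [ 0.2 -0.7 -1.1] q [-1.13  0.14  1.21  2.11 -0.23  0.63 -1.36] p [ 0.535 -0.033  0.29 ] 0.0
0 rot [  0.8 -20.3  -0.1] sh [-0.1 -0.7 -1.1] q [-0.84  0.41  1.06  1.81 -0.39  1.15 -1.22] p [ 0.53  -0.026  0.3  ] 0.0
1 rot [ -0.  -0. -30.] sh [-1.5 -3.8 -2.5] q [-0.88  0.29  0.96  1.81 -0.26  1.17 -0.89] p [0.515 0.012 0.325] 0.0
1 rot [ -0.  -0. -30.] sh [ 0.6 -4.  -2.5] q [-0.91  0.21  0.85  1.8  -0.17  1.21 -0.53] p [0.5  0.05 0.35] 0.0
2 rot [  0.  -0. -20.] sh [ 0.  0. -0.] q [-0.86  0.2   0.79  1.8  -0.15  1.21 -0.2 ] p [0.5  0.05 0.35] 0.0
2 rot [  0.  -0. -20.] sh [-0.  0.  0.] q [-0.82  0.19  0.74  1.8  -0.14  1.21  0.13] p [0.5  0.05 0.35] 0.0
3 rot [  0.   0. -20.] sh [-0.  0.  0.] q [-0.78  0.19  0.69  1.79 -0.13  1.2   0.47] p [0.5  0.05 0.35] 0.0
3 rot [  0.   0. -20.] sh [-0.  0.  0.] q [-0.74  0.18  0.64  1.79 -0.12  1.2   0.81] p [0.5  0.05 0.35] 0.0
4 rot [  6.5   5.5 -24.4] sh [-0.  0.  0.] q [-0.67  0.29  0.58  1.68 -0.12  1.36  1.24] p [0.5  0.05 0.35] 0.0
4 rot [  6.5 
[... 1347 characters left out ...]
 0.0
1 rot [-13.4  -5.5  28.7] sh [-2.7  0.1 -3.9] q [-0.84  0.5   0.36  1.78  0.81  1.09  1.82] p [0.633 0.05  0.3  ] 0.0
1 rot [-13.4  -5.5  28.7] sh [-2.5  2.3 -3.4] q [-0.82  0.45  0.36  1.71  0.53  1.1   1.54] p [0.613 0.093 0.296] 0.0
1 rot [-13.4  -5.5  28.7] sh [-1.1  3.9 -2.4] q [-0.81  0.37  0.38  1.75  0.3   0.98  1.2 ] p [0.592 0.136 0.292] 0.0
1 rot [-13.4  -5.5  28.7] sh [ 0.8  4.5 -1.4] q [-0.86  0.25  0.42  1.9   0.17  0.74  0.78] p [0.572 0.179 0.288] 0.0
2 rot [ 0. -0.  0.] sh [ 4.3  0.  11.7] q [-0.82  0.44  0.39  2.02  0.13  0.45  0.76] p [0.572 0.179 0.163] 0.0
2 rot [ 0. -0.  0.] sh [ 4.3  0.  11.7] q [-0.7   0.66  0.25  2.06  0.41  0.19  0.45] p [0.572 0.179 0.038] 0.0
```

{"op": "move_arm", "data": {"rows": [[[0.8, -7, 0, 0, -0.3, -0.5, -1], [0.8, -14, 0, 0.2, -0.7, -1.1, -1], [0.8, -20.3, 0, 0.2, -0.7, -1.1, -1], [0.8, -20.3, 0, 0.2, -0.7, -1.1, -1], [0.8, -20.3, 0, 0.2, -0.7, -1.1, -1]]]}}

```text
t: 17.4
eef_pos: [0.5328, -0.0455, 0.2873]
tool_rot: [[0.882, -0.043, 0.469], [-0.012, -0.997, -0.07], [0.471, 0.056, -0.881]]
ft_force: [-0.6, -0.7, 0.4]
grip_width: 0.0854
gripper_force: 0.0
```

```bash
timeout 100 python3 s6.py | head -4; python3 -c "
from h import *
s=read_state();print(s['eef_pos'].round(4),s['tool_rot'].round(3).tolist(),s['qpos'].round(2),s['t'])"
```

```text
undo [-0.82  0.39  1.03  1.81 -0.37  1.14 -1.24] 2.2226217986190716e-08
0 rot [  3.8 -28.   -1.7] sh [ 0.1 -2.  -1.3] q [-0.82  0.39  1.03  1.81 -0.37  1.14 -1.24] p [ 0.53  -0.026  0.3  ] 0.0
1 rot [ -0.   0. -30.] sh [-1.5 -3.8 -2.5] q [-0.86  0.29  0.92  1.81 -0.25  1.17 -0.9 ] p [0.515 0.012 0.325] 0.0
1 rot [ -0.   0. -30.] sh [ 0.6 -4.  -2.5] q [-0.88  0.2   0.82  1.8  -0.16  1.21 -0.54] p [0.5  0.05 0.35] 0.0
[ 0.5328 -0.0455  0.2873] [[0.882, -0.043, 0.469], [-0.012, -0.997, -0.07], [0.471, 0.056, -0.881]] [-1.29 -0.03  1.26  2.23  0.25  0.45 -1.82] 17.4
```

{"op": "move_arm", "data": {"rows": [[[1, -7, 0, 0, -0.7, -0.5, -1], [2, -14, -1, 0.1, -2, -1.3, -1], [3, -21, -1.5, 0.1, -2, -1.3, -1], [3.8, -28, -1.7, 0.1, -2, -1.3, -1], [3.8, -28, -1.7, 0.1, -2, -1.3, -1]]]}}

```text
t: 17.82
eef_pos: [0.5311, -0.0228, 0.2975]
tool_rot: [[1.0, 0.005, -0.0], [0.005, -1.0, 0.004], [-0.0, -0.004, -1.0]]
ft_force: [0.1, 0.5, 0.9]
grip_width: 0.0857
gripper_force: 0.0
```

{"op": "move_arm", "data": {"rows": [[[0, 0, -6, -0.5, -1, -0.5, -1], [0, 0, -12, -1, -2, -1, -1], [0, 0, -18, -1.2, -3, -1.5, -1], [0, 0, -24, -1.5, -3.8, -2.5, -1], [0, 0, -30, -1.5, -3.8, -2.5, -1]]]}}

```text
t: 18.23
eef_pos: [0.5146, 0.0158, 0.3236]
tool_rot: [[0.861, 0.508, 0.005], [0.508, -0.861, 0.003], [0.006, 0.0, -1.0]]
ft_force: [0.8, -0.1, 0.3]
grip_width: 0.0857
gripper_force: 0.0
```

{"op": "move_arm", "data": {"rows": [[[0, 0, -6, 0, -1, -0.5, -1], [0, 0, -12, 0, -2, -1, -1], [0, 0, -18, 0.6, -3, -1.5, -1], [0, 0, -24, 0.6, -4, -2.5, -1], [0, 0, -30, 0.6, -4, -2.5, -1]]]}}

```text
t: 18.65
eef_pos: [0.499, 0.054, 0.3485]
tool_rot: [[0.491, 0.871, 0.004], [0.871, -0.491, 0.003], [0.005, 0.002, -1.0]]
ft_force: [0.8, -0.3, -0.0]
grip_width: 0.0855
gripper_force: 0.0
```

{"op": "move_arm", "data": {"rows": [[[0, 0, -7, 0, 0, 0, -1], [0, 0, -14, 0, 0, 0, -1], [0, 0, -21, 0, 0, 0, -1], [0, 0, -28, 0, 0, 0, -1], [0, 0, -34, 0, 0, 0, -1]]]}}

```text
t: 19.07
eef_pos: [0.4987, 0.0519, 0.3472]
tool_rot: [[-0.078, 0.997, 0.002], [0.997, 0.078, 0.002], [0.002, 0.002, -1.0]]
ft_force: [0.2, 0.3, 0.9]
grip_width: 0.0852
gripper_force: 0.0
```

```bash
sed -i 's/^L=\[((.53,-.026,.30),RD(0)),(W,RD(r(60))),(W,RD(r(100))),/L=[/' s6.py; timeout 100 python3 s6.py; python3 -c "
from h import *
s=read_state();print(s['eef_pos'].round(4),s['tool_rot'].round(3).tolist(),s['qpos'].round(2),s['t'])"
```

```text
undo [-0.84  0.41  1.06  1.81 -0.39  1.15 -1.22] 3.640581688625393e-12
0 rot [  0.1  -0.  -22.8] sh [-0.1  0.1 -0.2] q [-0.77  0.18  0.68  1.8  -0.12  1.2   0.42] p [0.499 0.051 0.348] 0.0
0 rot [  0.1  -0.  -22.8] sh [-0.1  0.1 -0.2] q [-0.73  0.18  0.63  1.79 -0.11  1.2   0.8 ] p [0.5  0.05 0.35] 0.0
1 rot [  6.5   5.5 -24.4] sh [-0.  0.  0.] q [-0.66  0.28  0.57  1.68 -0.11  1.36  1.23] p [0.5  0.05 0.35] 0.0
1 rot [  6.5   5.5 -24.4] sh [-0.  0.  0.] q [-0.62  0.36  0.49  1.59 -0.04  1.48  1.6 ] p [0.5  0.05 0.35] 0.0
1 rot [  6.5   5.5 -24.4] sh [-0. -0.  0.] q [-0.62  0.41  0.41  1.55  0.07  1.56  1.95] p [0.5  0.05 0.35] 0.0
1 rot [  6.5   5.5 -24.4] sh [-0. -0.  0.] q [-0.63  0.43  0.33  1.55  0.21  1.58  2.27] p [0.5  0.05 0.35] 0.0
2 rot [  9.7   9.8 -11.5] sh [0. 0. 0.] q [-0.73  0.44  0.29  1.62  0.41  1.57  2.34] p [0.5  0.05 0.35] 0.0
2 rot [  9.7   9.8 -11.5] sh [-0. -0.  0.] q [-0.82  0.44  0.26  1.72  0.6   1.55  2.39] p [0.5  0.05 0.35] 0.0
3 rot [ 24.6   9.8 -17.2] sh [ -1.9 -10.9   5.7] q [-0.81  0.49  0.26  1.93  1.06  1.15  2.4 ] p [0.609 0.018 0.299] 0.0
4 rot 
[... 821 characters left out ...]
.7] sh [-2.5  2.3 -3.4] q [-0.8   0.45  0.35  1.7   0.53  1.1   1.54] p [0.613 0.093 0.296] 0.0
1 rot [-13.4  -5.5  28.7] sh [-1.1  3.9 -2.4] q [-0.8   0.37  0.37  1.75  0.31  0.99  1.19] p [0.592 0.136 0.292] 0.0
1 rot [-13.4  -5.5  28.7] sh [ 0.8  4.5 -1.4] q [-0.84  0.25  0.4   1.9   0.18  0.74  0.78] p [0.572 0.179 0.288] 0.0
2 rot [ 0. -0.  0.] sh [ 4.3  0.  11.7] q [-0.81  0.43  0.38  2.02  0.15  0.45  0.75] p [0.572 0.179 0.163] 0.0
2 rot [ 0. -0.  0.] sh [ 4.3  0.  11.7] q [-0.7   0.66  0.25  2.06  0.43  0.19  0.43] p [0.572 0.179 0.038] 0.0
[0.4987 0.0519 0.3472] [[-0.078, 0.997, 0.002], [0.997, 0.078, 0.002], [0.002, 0.002, -1.0]] [-0.82  0.19  0.73  1.81 -0.14  1.19  0.03] 19.0667
```

{"op": "move_arm", "data": {"rows": [[[0, 0, -34, 0, 0, 0, -1], [0, 0, -34, 0, 0, 0, -1], [0, 0, -34, 0, 0, 0, -1], [0, 0, -34, 0, 0, 0, -1], [0, 0, -34, 0, 0, 0, -1]]]}}

```text
t: 19.48
eef_pos: [0.4987, 0.0519, 0.3471]
tool_rot: [[-0.623, 0.783, 0.002], [0.783, 0.623, 0.002], [0.0, 0.003, -1.0]]
ft_force: [1.0, -0.3, 0.1]
grip_width: 0.085
gripper_force: 0.0
```

{"op": "move_arm", "data": {"rows": [[[0, 0, -7, 0, 0, 0, -1], [0, 0, -11.6, 0, 0, 0, -1], [0, 0, -11.6, 0, 0, 0, -1]]]}}

```text
t: 19.73
eef_pos: [0.4987, 0.0515, 0.3472]
tool_rot: [[-0.765, 0.645, 0.002], [0.645, 0.765, 0.001], [-0.001, 0.002, -1.0]]
ft_force: [0.6, -0.4, -0.6]
grip_width: 0.0852
gripper_force: 0.0
```

{"op": "move_arm", "data": {"rows": [[[8.7, 7.3, -32.5, 0, 0, 0, -1], [8.7, 7.3, -32.5, 0, 0, 0, -1], [8.7, 7.3, -32.5, 0, 0, 0, -1], [8.7, 7.3, -32.5, 0, 0, 0, -1], [8.7, 7.3, -32.5, 0, 0, 0, -1]]]}}

```text
t: 20.15
eef_pos: [0.499, 0.0512, 0.3471]
tool_rot: [[-0.977, 0.122, -0.174], [0.138, 0.987, -0.086], [0.161, -0.108, -0.981]]
ft_force: [-1.1, 0.4, -0.8]
grip_width: 0.0852
gripper_force: 0.0
```

{"op": "move_arm", "data": {"rows": [[[8.7, 7.3, -32.5, 0, 0, 0, -1], [8.7, 7.3, -32.5, 0, 0, 0, -1], [8.7, 7.3, -32.5, 0, 0, 0, -1], [8.7, 7.3, -32.5, 0, 0, 0, -1], [8.7, 7.3, -32.5, 0, 0, 0, -1]]]}}

```text
t: 20.57
eef_pos: [0.4987, 0.0514, 0.3467]
tool_rot: [[-0.852, -0.448, -0.27], [-0.388, 0.887, -0.249], [0.351, -0.108, -0.93]]
ft_force: [-0.1, -0.2, 0.1]
grip_width: 0.0854
gripper_force: 0.0
```

```bash
sed -i 's/^L=\[(W,RD(r(140))),/L=[/' s6.py; timeout 100 python3 s6.py|head -12; python3 -c "
from h import *
s=read_state();print(s['eef_pos'].round(4),s['tool_rot'].round(3).tolist(),s['qpos'].round(2),s['t'])"
```

```text
undo [ 0.28  0.79 -1.11  2.37  1.37  0.83  2.75] 0.41263828620040893
0 rot [  4.4   3.6 -16.3] sh [-0.1 -0.2 -0.3] q [-0.62  0.42  0.38  1.55  0.12  1.56  2.05] p [0.498 0.051 0.347] 0.0
0 rot [  4.4   3.6 -16.3] sh [ 0.  -0.2 -0.3] q [-0.63  0.43  0.33  1.55  0.21  1.58  2.27] p [0.5  0.05 0.35] 0.0
1 rot [  9.7   9.8 -11.5] sh [0. 0. 0.] q [-0.73  0.44  0.29  1.62  0.41  1.57  2.34] p [0.5  0.05 0.35] 0.0
1 rot [  9.7   9.8 -11.5] sh [-0. -0.  0.] q [-0.82  0.44  0.26  1.72  0.6   1.55  2.39] p [0.5  0.05 0.35] 0.0
2 rot [ 24.6   9.8 -17.2] sh [ -1.9 -10.9   5.7] q [-0.81  0.49  0.26  1.93  1.06  1.15  2.4 ] p [0.609 0.018 0.299] 0.0
3 rot [18.1  9.9 -8.5] sh [-6.9 -0.   4. ] q [-0.89  0.64  0.29  2.24  1.64  1.01  1.86] p [0.609 0.018 0.219] 0.0
4 rot [0. 0. 0.] sh [-11.3  -0.    4.1] q [-0.85  0.93  0.24  2.19  1.73  1.03  1.58] p [0.609 0.018 0.099] 0.0
5 rot [0. 0. 0.] sh [-0.  0.  9.] q [-0.72  1.02  0.3   2.09  1.89  0.96  1.54] p [ 0.674 -0.036  0.069] 0.0
grasp
0 rot [ 0.  0. -0.] sh [11.3 -0.  -4.1] q [-0.76  0.75  0.37  2.15  1.82  0.9   1.78] p [ 0.674 -0.036  0.189] 0.0
0 rot [0. 0. 0.] sh [11.3  0.  -4.1] q [-0.82  0.49  0.43  2.14  1.68  0.88  2.12] p [ 0.674 -0.036  0.309] 0.0
[0.4987 0.0514 0.3467] [[-0.852, -0.448, -0.27], [-0.388, 0.887, -0.249], [0.351, -0.108, -0.93]] [-0.62  0.4   0.44  1.58  0.03  1.52  1.83] 20.5667
```

{"op": "move_arm", "data": {"rows": [[[8.8, 7.2, -32.6, 0, -0.4, -0.6, -1], [8.8, 7.2, -32.6, 0, -0.4, -0.6, -1], [8.8, 7.2, -32.6, 0, -0.4, -0.6, -1], [8.8, 7.2, -32.6, 0, -0.4, -0.6, -1], [8.8, 7.2, -32.6, 0, -0.4, -0.6, -1]]]}}

```text
t: 20.98
eef_pos: [0.5017, 0.0494, 0.3524]
tool_rot: [[-0.432, -0.866, -0.25], [-0.751, 0.499, -0.433], [0.5, 0.0, -0.866]]
ft_force: [0.5, 0.3, 0.1]
grip_width: 0.0853
gripper_force: 0.0
```

{"op": "move_arm", "data": {"rows": [[[19, 19.2, -22.5, 0, 0, 0, -1], [19, 19.2, -22.5, 0, 0, 0, -1], [19, 19.2, -22.5, 0, 0, 0, -1], [19, 19.2, -22.5, 0, 0, 0, -1], [19, 19.2, -22.5, 0, 0, 0, -1]]]}}

```text
t: 21.4
eef_pos: [0.5013, 0.0492, 0.3522]
tool_rot: [[-0.011, -1.0, -0.007], [-0.644, 0.012, -0.765], [0.765, -0.004, -0.644]]
ft_force: [0.1, 0.2, -0.3]
grip_width: 0.0855
gripper_force: 0.0
```

```bash
sed -i 's/^L=\[(W,RG(r(-120),r(60),1)),(W,RG(r(-90),r(40),1)),/L=[/' s6.py; timeout 100 python3 s6.py|head -5; python3 -c "
from h import *
s=read_state();print(s['eef_pos'].round(4),s['tool_rot'].round(3).tolist(),s['qpos'].round(2),s['t'])"
```

```text
undo [ 0.3   0.8  -1.18  2.36  1.34  0.88  2.76] 0.4111628549563573
0 rot [ 25.    9.8 -17.8] sh [ -2.2 -10.9   5.4] q [-0.81  0.49  0.26  1.93  1.06  1.15  2.4 ] p [0.609 0.018 0.299] 0.0
1 rot [18.1  9.9 -8.5] sh [-6.9 -0.   4. ] q [-0.89  0.64  0.29  2.24  1.64  1.01  1.86] p [0.609 0.018 0.219] 0.0
2 rot [0. 0. 0.] sh [-11.3  -0.    4.1] q [-0.85  0.93  0.24  2.19  1.73  1.03  1.58] p [0.609 0.018 0.099] 0.0
3 rot [0. 0. 0.] sh [-0.  0.  9.] q [-0.72  1.02  0.3   2.09  1.89  0.96  1.54] p [ 0.674 -0.036  0.069] 0.0
[0.5013 0.0492 0.3522] [[-0.011, -1.0, -0.007], [-0.644, 0.012, -0.765], [0.765, -0.004, -0.644]] [-0.82  0.44  0.26  1.72  0.6   1.55  2.39] 21.4
```

{"op": "move_arm", "data": {"rows": [[[25, 9.8, -17.8, -2.2, -10.9, 5.4, -1], [25, 9.8, -17.8, -2.2, -10.9, 5.4, -1], [25, 9.8, -17.8, -2.2, -10.9, 5.4, -1], [25, 9.8, -17.8, -2.2, -10.9, 5.4, -1], [25, 9.8, -17.8, -2.2, -10.9, 5.4, -1]]]}}

```text
t: 21.82
eef_pos: [0.6092, 0.0175, 0.2994]
tool_rot: [[0.25, -0.868, 0.429], [-0.432, -0.497, -0.753], [0.866, 0.003, -0.499]]
ft_force: [-0.2, 0.6, -0.0]
grip_width: 0.0855
gripper_force: 0.0
```

{"op": "move_arm", "data": {"rows": [[[18.1, 9.9, -8.5, -6.9, 0, 4, -1], [18.1, 9.9, -8.5, -6.9, 0, 4, -1], [18.1, 9.9, -8.5, -6.9, 0, 4, -1], [18.1, 9.9, -8.5, -6.9, 0, 4, -1], [18.1, 9.9, -8.5, -6.9, 0, 4, -1]]]}}

```text
t: 22.23
eef_pos: [0.6088, 0.016, 0.2209]
tool_rot: [[0.262, -0.649, 0.714], [-0.217, -0.761, -0.612], [0.94, 0.005, -0.34]]
ft_force: [0.3, -1.3, 0.3]
grip_width: 0.0854
gripper_force: 0.0
```

```bash
sed -i 's/^L=\[(pre+\[0,0,.2\],RG(r(-60),r(30),1)),(pre+\[0,0,.12\],R),/L=[/' s6.py; timeout 100 python3 s6.py|head -3
python3 - <<'E'
from h import *
s=read_state();print(s['eef_pos'].round(4),s['tool_rot'].round(3).tolist(),s['qpos'].round(2),s['t'])
cp=camera_params('wrist'); im=snapshot('wrist'); save(im,'w6')
print('C collar, base',proj('wrist',(.66,-.0245,.178),cp).round(),proj('wrist',(.66,-.0245,0),cp).round())
print('A collar',proj('wrist',(.636,-.1445,.178),cp).round())
for m in masks_of('cartridge_a','wrist'):
    r,c=np.where(m['region']); print(round(m['score'],2),np.round(m['pixel']),r.min(),r.max(),c.min(),c.max())
sc=snapshot('scene'); save(sc,'s6')
cv2.imwrite('pics/v6.png',np.hstack([cv2.imread('pics/w6.png')[:,:,:],cv2.resize(cv2.imread('pics/s6.png')[60:360,130:430],(420,420))])[:, :, :][:, ::1][:420])
v=cv2.imread('pics/v6.png'); cv2.imwrite('pics/v6.png',cv2.resize(v,(800,int(420*800/980))))
E
```

```text
undo [ 0.06  0.85 -0.6   2.3   1.77  0.53  2.57] 0.4561616963267001
0 rot [ 0.6 -0.1  0.1] sh [-11.4  -0.2   3.9] q [-0.87  0.94  0.26  2.19  1.72  1.01  1.57] p [0.609 0.018 0.099] 0.0
1 rot [0. 0. 0.] sh [-0.  0.  9.] q [-0.74  1.03  0.32  2.09  1.89  0.95  1.53] p [ 0.674 -0.036  0.069] 0.0
[0.6088 0.016  0.2209] [[0.262, -0.649, 0.714], [-0.217, -0.761, -0.612], [0.94, 0.005, -0.34]] [-0.91  0.65  0.32  2.23  1.63  1.    1.87] 22.2333
C collar, base [237. 271.] [360. 272.]
A collar [195. 389.]
0.71 [294. 270.] 229 351 230 308
0.68 [249. 366.] 190 338 331 416
0.61 [298. 531.] 248 413 449 559
```

View pics/v6.png

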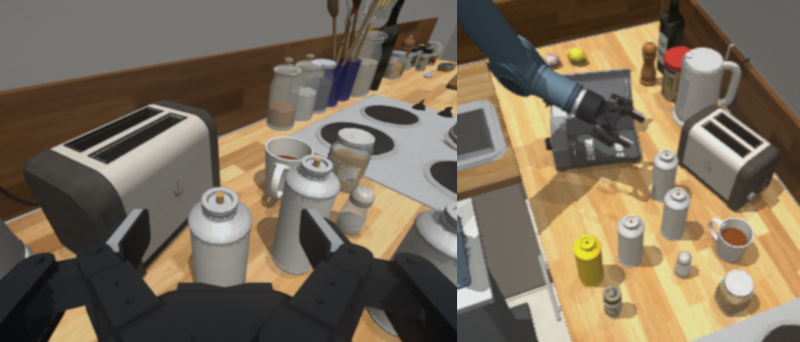

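{"op": "move_arm", "data": {"rows": [[[0.6, 0, 0, -3.8, -0.2, 1.3, -1], [0.6, 0, 0, -7.6, -0.2, 2.6, -1], [0.6, 0, 0, -11.4, -0.2, 3.9, -1], [0.6, 0, 0, -11.4, -0.2, 3.9, -1], [0.6, 0, 0, -11.4, -0.2, 3.9, -1]]]}}

```text
t: 22.8
eef_pos: [0.6119, 0.0208, 0.1022]
tool_rot: [[0.258, -0.641, 0.723], [-0.218, -0.768, -0.602], [0.941, -0.003, -0.338]]
ft_force: [1.2, 0.4, 1.6]
grip_width: 0.0857
gripper_force: 0.0
```

```bash
sed -i 's/^L=\[(pre,R),/L=[/' s6.py; timeout 100 python3 s6.py|head -3; python3 -c "
from h import *
s=read_state();print(s['eef_pos'].round(4),s['tool_rot'].round(3).tolist(),s['qpos'].round(2),s['ft_force'])"
```

```text
undo [ 0.07  0.61 -0.45  2.4   1.72  0.34  2.7 ] 0.4080772281015327
0 rot [-0.2 -0.3 -0.1] sh [-0.2  0.6  8.9] q [-0.74  1.03  0.32  2.09  1.89  0.95  1.53] p [ 0.674 -0.036  0.069] 0.0
grasp
[0.6119 0.0208 0.1022] [[0.258, -0.641, 0.723], [-0.218, -0.768, -0.602], [0.941, -0.003, -0.338]] [-0.87  0.94  0.27  2.18  1.72  1.01  1.58] [1.24579413 0.42348589 1.57503006]
```

{"op": "move_arm", "data": {"rows": [[[0, 0, 0, -0.1, 0.4, 2.5, -1], [0, 0, 0, -0.2, 0.4, 5.5, -1], [0, 0, 0, -0.2, 0.4, 8.9, -1], [0, 0, 0, -0.2, 0.4, 8.9, -1], [0, 0, 0, -0.2, 0.4, 8.9, -1]]]}}

```text
t: 23.22
eef_pos: [0.6758, -0.0367, 0.0763]
tool_rot: [[0.248, -0.643, 0.725], [-0.223, -0.766, -0.603], [0.943, -0.012, -0.333]]
ft_force: [-0.5, 0.3, 0.1]
grip_width: 0.0853
gripper_force: 0.0
```

{"op": "move_arm", "data": {"rows": [[[0, 0, 0, 0, 0, 0, 1], [0, 0, 0, 0, 0, 0, 1], [0, 0, 0, 0, 0, 0, 1], [0, 0, 0, 0, 0, 0, 1], [0, 0, 0, 0, 0, 0, 1]]]}}

```text
t: 23.63
eef_pos: [0.6738, -0.0333, 0.0737]
tool_rot: [[0.253, -0.638, 0.727], [-0.22, -0.77, -0.599], [0.942, -0.008, -0.335]]
ft_force: [-5.1, 3.2, 9.3]
grip_width: 0.063
gripper_force: 63.6
```

Run:
```python
from s6 import *
s=read_state();print(s['eef_pos'].round(4),s['tool_rot'].round(3).tolist(),s['qpos'].round(2),s['ft_force'],s['grip_width'],s['t'])
q=s['qpos']
# candidate carry paths
gp=s['eef_pos']; Rm0=s['tool_rot']; cz=Rm0.T@np.array([0,0,1.]); print('cart axis in tool',cz.round(3))
t2=np.arctan2(-cz[2],cz[0]); print('theta',np.degrees(t2))
for dth in (0,):
  RFm=RF(t2,1); f=stp(.027,0,.056)+RFm[:,2]*.019
  for nm,M in {'a':[(f+[0,0,.25],RFm)],'b':[(f+[0,0,.25],RG(r(-100),r(60),1)),(f+[0,0,.25],RFm)],'c':[(f+[0,0,.25],RG(r(-40),r(60),1)),(f+[0,0,.25],RFm)],'d':[(f+[0.03,-.15,.25],RFm),(f+[0,0,.25],RFm)]}.items():
    qs,m,w=path(q,[(gp+[0,0,.24],Rm0)]+M+[(f,RFm),(f-.012*XS,RFm)]); print(nm,round(w,4),qs[-2].round(2),qs[-1].round(2))
```

```text
undo [-0.39  0.63  0.04  2.39  1.73  0.23  2.61] 0.44366687777747643
[ 0.6738 -0.0333  0.0737] [[0.253, -0.638, 0.727], [-0.22, -0.77, -0.599], [0.942, -0.008, -0.335]] [-0.74  1.03  0.32  2.09  1.9   0.95  1.52] [-5.13547203  3.22342562  9.25669717] 0.06303765698613338 23.6333
cart axis in tool [ 0.942 -0.008 -0.335]
theta 19.585164979609456
a 0.0 [-0.7   0.66  0.25  2.06  0.38  0.2   0.48] [-0.7   0.65  0.23  2.08  0.47  0.2   0.38]
b 0.0228 [-0.85  0.68  0.45  2.03 -0.2   0.23  1.02] [-0.86  0.66  0.45  2.05 -0.2   0.23  1.02]
c 0.0 [-0.29  0.65 -0.26  2.03  1.1   0.42 -0.13] [-0.31  0.64 -0.25  2.05  1.12  0.41 -0.17]
d 0.0 [-0.72  0.66  0.28  2.06  0.3   0.19  0.55] [-0.71  0.65  0.25  2.08  0.44  0.19  0.41]
```

```bash
cat > s7.py <<'E'
from s6 import *
s=read_state();q=s['qpos'];gp=s['eef_pos'];R0=s['tool_rot']; t2=r(19.6)
RFm=RF(t2,1); f=stp(.022,0,.058)+RFm[:,2]*.019
E
python3 - <<'E'
from s7 import *
calls(q,[(gp+[0,0,.24],R0),(f+[0,0,.25],RG(r(-40),r(60),1)),(f+[0,0,.25],RFm),(f+[0,0,.03],RFm),(f,RFm)]); print(f)
E
```

```text
undo [-0.39  0.63  0.04  2.39  1.73  0.23  2.61] 0.44366687777747643
0 rot [-0.  0. -0.] sh [11.4 -0.  -4.1] q [-0.79  0.76  0.4   2.15  1.82  0.89  1.76] p [ 0.675 -0.033  0.193] 0.0
0 rot [0. 0. 0.] sh [11.4 -0.  -4.1] q [-0.85  0.49  0.47  2.15  1.68  0.87  2.11] p [ 0.674 -0.033  0.314] 0.0
1 rot [ -0.3 -20.2  -0.1] sh [-4.8 -4.8 -9.9] q [-0.89  0.33  0.34  2.03  1.09  0.83  2.65] p [0.62  0.073 0.302] 0.0
1 rot [ -0.3 -20.2  -0.1] sh [-7.9 -4.8 -7.6] q [ 0.06  0.46 -0.94  1.82  0.97  1.23  2.75] p [0.567 0.18  0.29 ] 0.0
2 rot [-2.8 -3.2 30.7] sh [ 0. -0. -0.] q [ 0.03  0.46 -0.87  1.77  0.87  1.22  2.31] p [0.567 0.18  0.29 ] 0.0
2 rot [-2.8 -3.2 30.7] sh [ 0. -0. -0.] q [ 0.03  0.43 -0.81  1.74  0.76  1.18  1.87] p [0.567 0.18  0.29 ] 0.0
2 rot [-2.8 -3.2 30.7] sh [ 0. -0. -0.] q [ 0.03  0.4  -0.75  1.75  0.66  1.1   1.43] p [0.567 0.18  0.29 ] 0.0
2 rot [-2.8 -3.2 30.7] sh [-0. -0. -0.] q [ 0.03  0.35 -0.68  1.8   0.58  0.98  0.97] p [0.567 0.18  0.29 ] 0.0
2 rot [-2.8 -3.2 30.7] sh [-0. -0. -0.] q [-0.01  0.29 -0.6   1.86  0.54  0.86  0.47] p [0.567 0.18  0.29 ] 0.0
3 rot [0. 0. 0.] sh [ 3.7  0.  10.4] q [-0.09  0.43 -0.51  1.97  0.75  0.67  0.25] p [0.567 0.18  0.18 ] 0.0
3 rot [ 0.  0. -0.] sh [ 3.7  0.  10.4] q [-0.23  0.6  -0.34  2.03  1.02  0.48 -0.05] p [0.567 0.18  0.07 ] 0.0
4 rot [ 0. -0.  0.] sh [1.  0.  2.8] q [-0.28  0.65 -0.28  2.04  1.12  0.43 -0.15] p [0.567 0.18  0.04 ] 0.0
[0.56702515 0.17996875 0.04010091]
```

Run:
```python
from s7 import *
F=f+[0,0,.25]; mid=np.array([.62,.07,.30])
def full(q,L):
    q7=[];j6=[]
    for P,Q in L:
        P=np.array(P,float);p,R=fk(q);rv=Ro.from_matrix(Q@R.T).as_rotvec()
        for k in range(1,21):
            q,e=solve(q,p+(P-p)*k/20,Ro.from_rotvec(rv*k/20).as_matrix()@R); q7.append(q[6]);j6.append(q[5])
    return q,e,max(q7),min(j6)
for nm,M in {'a':[(F,RFm)],'e':[(mid,RG(r(-40),r(40),1)),(F,RFm)],'f':[(F,RG(r(-60),r(40),1)),(F,RFm)],'g':[(mid,R0),(F,RFm)],'h':[(F,RG(r(-70),r(20),1)),(F,RFm)],'i':[(mid,RG(r(-20),r(40),1)),(F,RFm)],'j':[(f+[-.05,0,.25],RFm),(F,RFm)],'k':[(mid,RG(r(-40),r(20),1)),(mid,RFm),(F,RFm)],'l':[(gp+[-.1,0,.3],RG(r(-40),r(40),1)),(F,RFm)]}.items():
    qq,e,a,b=full(q,[(gp+[0,0,.24],R0)]+M+[(f,RFm)]); print(nm,qq.round(2),round(e,5),'q7max',a.round(2),'q6min',b.round(2))
```

```text
undo [-0.39  0.63  0.04  2.39  1.73  0.23  2.61] 0.44366687777747643
a [-0.71  0.65  0.26  2.07  0.38  0.2   0.47] 0.0 q7max 2.11 q6min 0.2
e [-0.71  0.65  0.26  2.07  0.38  0.2   0.48] 0.0 q7max 2.66 q6min 0.2
f [-0.72  0.65  0.27  2.07  0.34  0.19  0.5 ] 0.0 q7max 2.51 q6min 0.19
g [-0.71  0.65  0.26  2.07  0.36  0.2   0.49] 0.0 q7max 2.13 q6min 0.2
h [-0.72  0.65  0.27  2.07  0.33  0.19  0.52] 0.0 q7max 2.34 q6min 0.19
i [-0.73  0.65  0.28  2.07  0.3   0.19  0.54] 0.0 q7max 2.66 q6min 0.19
j [-0.71  0.65  0.26  2.07  0.38  0.2   0.47] 0.0 q7max 2.11 q6min 0.2
k [-0.71  0.65  0.26  2.07  0.38  0.2   0.48] 0.0 q7max 2.16 q6min 0.2
l [-0.15  0.68 -0.45  2.03  1.22  0.52 -0.21] 0.0 q7max 2.76 q6min 0.52
```

Run:
```python
from s7 import *
calls(q,[(gp+[0,0,.24],R0),(f+[0,0,.25],RFm),(f+[0,0,.03],RFm)])
```

```text
undo [-0.39  0.63  0.04  2.39  1.73  0.23  2.61] 0.44366687777747643
0 rot [-0.  0. -0.] sh [11.4 -0.  -4.1] q [-0.79  0.76  0.4   2.15  1.82  0.89  1.76] p [ 0.675 -0.033  0.193] 0.0
0 rot [0. 0. 0.] sh [11.4 -0.  -4.1] q [-0.85  0.49  0.47  2.15  1.68  0.87  2.11] p [ 0.674 -0.033  0.314] 0.0
1 rot [-13.6  -5.4  28.6] sh [-1.9 -1.9 -3.9] q [-0.88  0.5   0.41  1.95  1.17  0.99  2.02] p [0.652 0.009 0.309] 0.0
1 rot [-13.6  -5.4  28.6] sh [-2.7  0.2 -3.9] q [-0.86  0.5   0.38  1.78  0.81  1.09  1.82] p [0.631 0.052 0.304] 0.0
1 rot [-13.6  -5.4  28.6] sh [-2.4  2.4 -3.4] q [-0.84  0.45  0.38  1.71  0.52  1.1   1.54] p [0.61  0.095 0.3  ] 0.0
1 rot [-13.6  -5.4  28.6] sh [-1.   4.  -2.4] q [-0.83  0.36  0.4   1.75  0.3   0.99  1.2 ] p [0.588 0.137 0.295] 0.0
1 rot [-13.6  -5.4  28.6] sh [ 1.   4.5 -1.4] q [-0.88  0.25  0.44  1.91  0.16  0.75  0.79] p [0.567 0.18  0.29 ] 0.0
2 rot [ 0. -0.  0.] sh [ 3.7  0.  10.4] q [-0.84  0.4   0.41  2.02  0.12  0.49  0.78] p [0.567 0.18  0.18 ] 0.0
2 rot [ 0. -0.  0.] sh [ 3.7  0.  10.4] q [-0.8   0.61  0.37  2.07  0.08  0.24  0.76] p [0.567 0.18  0.07 ] 0.0
```

{"op": "move_arm", "data": {"rows": [[[0, 0, 0, 2, 0, -0.7, 1], [0, 0, 0, 5, 0, -1.8, 1], [0, 0, 0, 8.5, 0, -3, 1], [0, 0, 0, 11.4, 0, -4.1, 1], [0, 0, 0, 11.4, 0, -4.1, 1]]]}}

```text
t: 24.05
eef_pos: [0.6738, -0.0347, 0.1984]
tool_rot: [[0.25, -0.64, 0.727], [-0.224, -0.769, -0.599], [0.942, -0.013, -0.335]]
ft_force: [0.4, -1.1, -2.8]
grip_width: 0.0624
gripper_force: 67.9
```

{"op": "move_arm", "data": {"rows": [[[0, 0, 0, 3, 0, -1.1, 1], [0, 0, 0, 6, 0, -2.2, 1], [0, 0, 0, 9, 0, -3.3, 1], [0, 0, 0, 11.4, 0, -4.1, 1], [0, 0, 0, 11.4, 0, -4.1, 1]]]}}

```text
t: 24.47
eef_pos: [0.673, -0.0354, 0.318]
tool_rot: [[0.251, -0.639, 0.727], [-0.224, -0.769, -0.599], [0.942, -0.013, -0.337]]
ft_force: [1.1, -0.1, -3.4]
grip_width: 0.0631
gripper_force: 68.1
```

{"op": "move_arm", "data": {"rows": [[[-13.6, -5.4, 28.6, -1.9, -1.9, -3.9, 1], [-13.6, -5.4, 28.6, -1.9, -1.9, -3.9, 1], [-13.6, -5.4, 28.6, -1.9, -1.9, -3.9, 1], [-13.6, -5.4, 28.6, -1.9, -1.9, -3.9, 1], [-13.6, -5.4, 28.6, -1.9, -1.9, -3.9, 1]]]}}

```text
t: 24.88
eef_pos: [0.6511, 0.0086, 0.3076]
tool_rot: [[-0.064, -0.843, 0.534], [-0.589, -0.4, -0.702], [0.806, -0.359, -0.471]]
ft_force: [0.3, 0.7, -2.0]
grip_width: 0.0627
gripper_force: 70.3
```

{"op": "move_arm", "data": {"rows": [[[-13.6, -5.4, 28.6, -2.7, 0.2, -3.9, 1], [-13.6, -5.4, 28.6, -2.7, 0.2, -3.9, 1], [-13.6, -5.4, 28.6, -2.7, 0.2, -3.9, 1], [-13.6, -5.4, 28.6, -2.7, 0.2, -3.9, 1], [-13.6, -5.4, 28.6, -2.7, 0.2, -3.9, 1]]]}}

```text
t: 25.3
eef_pos: [0.6301, 0.0498, 0.3037]
tool_rot: [[-0.449, -0.82, 0.355], [-0.729, 0.107, -0.676], [0.516, -0.562, -0.646]]
ft_force: [-0.3, -0.4, -3.1]
grip_width: 0.0631
gripper_force: 71.0
```

{"op": "move_arm", "data": {"rows": [[[-13.6, -5.4, 28.6, -2.4, 2.4, -3.4, 1], [-13.6, -5.4, 28.6, -2.4, 2.4, -3.4, 1], [-13.6, -5.4, 28.6, -2.4, 2.4, -3.4, 1], [-13.6, -5.4, 28.6, -2.4, 2.4, -3.4, 1], [-13.6, -5.4, 28.6, -2.4, 2.4, -3.4, 1]]]}}

```text
t: 25.72
eef_pos: [0.6086, 0.0917, 0.2997]
tool_rot: [[-0.779, -0.578, 0.242], [-0.606, 0.597, -0.526], [0.16, -0.557, -0.815]]
ft_force: [0.6, -0.9, -2.9]
grip_width: 0.0626
gripper_force: 70.9
```

{"op": "move_arm", "data": {"rows": [[[-13.6, -5.4, 28.6, -1, 4, -2.4, 1], [-13.6, -5.4, 28.6, -1, 4, -2.4, 1], [-13.6, -5.4, 28.6, -1, 4, -2.4, 1], [-13.6, -5.4, 28.6, -1, 4, -2.4, 1], [-13.6, -5.4, 28.6, -1, 4, -2.4, 1]]]}}

```text
t: 26.13
eef_pos: [0.5867, 0.1334, 0.295]
tool_rot: [[-0.954, -0.191, 0.231], [-0.257, 0.918, -0.301], [-0.155, -0.346, -0.925]]
ft_force: [-1.4, -0.3, -3.1]
grip_width: 0.0625
gripper_force: 70.8
```

Run:
```python
from s7 import *
print(s['qpos'].round(2),s['eef_pos'].round(4))
calls(q,[(f+[0,0,.25],RFm),(f+[0,0,.1],RFm),(f+[0,0,.03],RFm),(f,RFm)])
```

```text
undo [ 0.34  0.81 -1.24  2.38  1.32  0.92  2.76] 0.4068531616878222
[-0.84  0.36  0.42  1.76  0.29  0.99  1.21] [0.5867 0.1334 0.295 ]
0 rot [-13.4  -5.6  28. ] sh [ 0.7  4.8 -1.4] q [-0.89  0.25  0.45  1.91  0.15  0.75  0.79] p [0.567 0.18  0.29 ] 0.0
1 rot [ 0. -0.  0.] sh [ 5.   0.  14.1] q [-0.83  0.47  0.41  2.04  0.1   0.4   0.78] p [0.567 0.18  0.14 ] 0.0
2 rot [ 0.  0. -0.] sh [2.3 0.  6.6] q [-0.8   0.61  0.37  2.07  0.07  0.24  0.77] p [0.567 0.18  0.07 ] 0.0
3 rot [-0.  0. -0.] sh [ 1.  -0.   2.8] q [-0.71  0.65  0.26  2.07  0.37  0.2   0.48] p [0.567 0.18  0.04 ] 0.0
```

{"op": "move_arm", "data": {"rows": [[[-13.4, -5.6, 28, 0.7, 4.8, -1.4, 1], [-13.4, -5.6, 28, 0.7, 4.8, -1.4, 1], [-13.4, -5.6, 28, 0.7, 4.8, -1.4, 1], [-13.4, -5.6, 28, 0.7, 4.8, -1.4, 1], [-13.4, -5.6, 28, 0.7, 4.8, -1.4, 1]]]}}

```text
t: 26.55
eef_pos: [0.5664, 0.1793, 0.2893]
tool_rot: [[-0.921, 0.212, 0.326], [0.199, 0.977, -0.071], [-0.333, -0.0, -0.943]]
ft_force: [0.1, -0.8, -3.4]
grip_width: 0.0629
gripper_force: 70.9
```

{"op": "move_arm", "data": {"rows": [[[0, 0, 0, 1.3, 0, 3.7, 1], [0, 0, 0, 2.6, 0, 7.4, 1], [0, 0, 0, 3.9, 0, 11, 1], [0, 0, 0, 5, 0, 14.1, 1], [0, 0, 0, 5, 0, 14.1, 1]]]}}

```text
t: 26.97
eef_pos: [0.5621, 0.1782, 0.1334]
tool_rot: [[-0.926, 0.205, 0.315], [0.19, 0.979, -0.078], [-0.325, -0.013, -0.946]]
ft_force: [-1.8, -0.6, -3.0]
grip_width: 0.0626
gripper_force: 74.1
```

Run:
```python
from s7 import *
print(s['qpos'].round(2),s['eef_pos'].round(4),s['tool_rot'].round(3).tolist())
Rt=s['tool_rot']; ax=Rt@np.array([.942,-.010,-.335]); print('axis expected',ax.round(3),-XS.round(3))
gp=s['eef_pos']-Rt[:,2]*.019; print('grasp stove frame',(gp[:2]-ST)@XS[:2],(gp[:2]-ST)@YS[:2],gp[2])
calls(q,[(f+[0,0,.04],RFm),(f+[0,0,.005],RFm)])
from h import *
a=snapshot('top');b=snapshot('scene'); save(a,'t7');save(b,'s7')
for P in [gp+ax*.094,gp-ax*.08,stp(-.083,0,.054)]: print(proj('top',P).round(1),proj('scene',P).round(1))
v=np.hstack([cv2.resize(a[145:275,90:235],(400,359)),cv2.resize(b[110:240,200:345],(400,359))]); save(v,'v7')
```

```text
undo [-0.93  0.51  1.25  1.82 -0.52  1.2  -1.09] 2.2732864641895895e-11
[-0.83  0.48  0.4   2.04  0.09  0.41  0.79] [0.5621 0.1782 0.1334] [[-0.926, 0.205, 0.315], [0.19, 0.979, -0.078], [-0.325, -0.013, -0.946]]
axis expected [-0.98   0.196  0.011] [-0.977  0.213 -0.   ]
grasp stove frame 0.017804204792707928 -0.0026085135006419977 0.15138301762554002
0 rot [-0.5 -0.6  0.6] sh [1.5 0.  5.3] q [-0.81  0.59  0.38  2.07  0.07  0.26  0.78] p [0.567 0.18  0.08 ] 0.0
1 rot [-0.  0. -0.] sh [1.2 0.  3.3] q [-0.76  0.65  0.33  2.07  0.16  0.19  0.68] p [0.567 0.18  0.045] 0.0
[238.6 193.7] [166.  226.9]
[178.2 205.5] [159.9 281. ]
[239.6 197.3] [185.9 227.8]
```

View pics/v7.png

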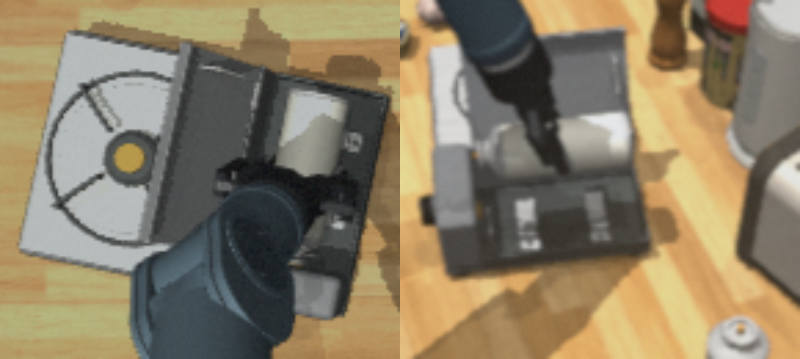

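{"op": "move_arm", "data": {"rows": [[[-0.5, -0.6, 0.6, 0.4, 0, 1.5, 1], [-0.5, -0.6, 0.6, 0.9, 0, 3, 1], [-0.5, -0.6, 0.6, 1.5, 0, 5.3, 1], [-0.5, -0.6, 0.6, 1.5, 0, 5.3, 1], [-0.5, -0.6, 0.6, 1.5, 0, 5.3, 1]]]}}

```text
t: 27.48
eef_pos: [0.573, 0.1796, 0.0877]
tool_rot: [[-0.916, 0.213, 0.341], [0.203, 0.977, -0.065], [-0.346, 0.01, -0.938]]
ft_force: [0.4, 0.4, -2.6]
grip_width: 0.0623
gripper_force: 74.2
```

```bash
cat > s8.py <<'E'
from s7 import *
from h import snapshot
snapshot('top');snapshot('top');s=read_state()
Rt=s['tool_rot']; ax=Rt@np.array([.942,-.010,-.335]); print('t',s['t'],'axis',ax.round(3),-XS.round(3),'F',s['ft_force'].round(1),s['grip_width'].round(4))
gp=s['eef_pos']-Rt[:,2]*.019; print(s['qpos'].round(2),'grasp stove frame',((gp[:2]-ST)@XS[:2]).round(4),((gp[:2]-ST)@YS[:2]).round(4),gp[2].round(4))
E
python3 - <<'E'
from s8 import *
calls(s['qpos'],[(f+[0,0,.005],RFm),(f-[0,0,.005],RFm)])
E
```

```text
undo [-0.93  0.52  1.26  1.82 -0.53  1.2  -1.08] 1.1115041273392403e-11Traceback (most recent call last):
  File "<stdin>", line 1, in <module>
  File "s8.py", line 4, in <module>
    Rt=s['tool_rot']; ax=Rt@np.array([.942,-.010,-.335]); print('t',s['t'],'axis',ax.round(3),-XS.round(3),'F',s['ft_force'].round(1),s['grip_width'].round(4))
                                                                                                                                      ^^^^^^^^^^^^^^^^^^^^^
AttributeError: 'float' object has no attribute 'round'
```

```bash
sed -i "s/s\['grip_width'\].round(4)/round(s['grip_width'],4)/" s8.py
python3 - <<'E'
from s8 import *
calls(s['qpos'],[(f+[0,0,.005],RFm),(f-[0,0,.005],RFm)])
E
```

```text
undo [-0.93  0.52  1.26  1.82 -0.53  1.2  -1.08] 1.128410294427849e-11
t 27.6833 axis [-0.979  0.203 -0.014] [-0.977  0.213 -0.   ] F [ 0.  -0.1 -2.7] 0.0625
[-0.8   0.58  0.38  2.05  0.07  0.27  0.78] grasp stove frame 0.0283 0.0011 0.1062
0 rot [ 0.6  0.8 -0.2] sh [ 2.4 -0.6  4. ] q [-0.76  0.65  0.33  2.07  0.16  0.19  0.68] p [0.567 0.18  0.045] 0.0
1 rot [ 0.  0. -0.] sh [0.3 0.  0.9] q [-0.69  0.66  0.24  2.07  0.44  0.19  0.41] p [0.567 0.18  0.035] 0.0
```

{"op": "move_arm", "data": {"rows": [[[0.6, 0.8, 0, 0.6, -0.2, 1, 1], [0.6, 0.8, 0, 1.2, -0.4, 2, 1], [0.6, 0.8, 0, 1.8, -0.4, 3, 1], [0.6, 0.8, 0, 2.2, -0.4, 3.7, 1], [0.6, 0.8, 0, 2.2, -0.4, 3.7, 1]]]}}

```text
t: 28.1
eef_pos: [0.5636, 0.1775, 0.0427]
tool_rot: [[-0.921, 0.215, 0.324], [0.203, 0.977, -0.073], [-0.332, -0.002, -0.943]]
ft_force: [0.6, 0.6, -1.8]
grip_width: 0.0622
gripper_force: 74.2
```

Run:
```python
from s8 import *
calls(s['qpos'],[(f-[0,0,.002],RFm),(f-[0,0,.006],RFm)])
```

```text
undo [-0.93  0.52  1.26  1.82 -0.53  1.2  -1.08] 2.308132286061124e-11
t 28.2 axis [-0.978  0.206  0.003] [-0.977  0.213 -0.   ] F [-0.6 -1.1 -3.1] 0.0629
[-0.79  0.66  0.36  2.07  0.07  0.2   0.76] grasp stove frame 0.0197 -0.0032 0.0617
0 rot [-0.1 -0.2 -0.2] sh [ 0.2 -0.1  0.7] q [-0.71  0.65  0.26  2.07  0.37  0.19  0.48] p [0.567 0.18  0.038] 0.0
1 rot [ 0. -0.  0.] sh [0.1 0.  0.4] q [-0.69  0.66  0.23  2.06  0.46  0.19  0.39] p [0.567 0.18  0.034] 0.0
```

{"op": "move_arm", "data": {"rows": [[[0, 0, -0.3, 0.1, 0.2, 0.3, 1], [0, 0, -0.3, 0.2, 0.3, 0.6, 1], [0, 0, -0.3, 0.2, 0.3, 0.7, 1], [0, 0, -0.3, 0.2, 0.3, 0.7, 1], [0, 0, -0.3, 0.2, 0.3, 0.7, 1]]]}}

```text
t: 28.62
eef_pos: [0.5668, 0.1819, 0.0387]
tool_rot: [[-0.921, 0.21, 0.328], [0.198, 0.978, -0.069], [-0.336, 0.001, -0.942]]
ft_force: [-5.3, 2.3, 14.2]
grip_width: 0.0624
gripper_force: 76.4
```

Run:
```python
from s8 import *
calls(s['qpos'],[(f-[0,0,.002],RFm),(f-[0,0,.006],RFm)])
```

```text
undo [-0.91  0.48  1.2   1.82 -0.48  1.18 -1.13] 1.8181542672845532e-11
t 28.7167 axis [-0.98   0.2   -0.001] [-0.977  0.213 -0.   ] F [-5.1  1.4 13.5] 0.0627
[-0.76  0.66  0.31  2.06  0.2   0.19  0.64] grasp stove frame 0.0214 0.0018 0.0567
0 rot [0.1 0.  0.1] sh [ 0.2 -0.7  0.2] q [-0.71  0.65  0.26  2.07  0.38  0.19  0.47] p [0.567 0.18  0.038] 0.0
1 rot [-0. -0.  0.] sh [0.1 0.  0.4] q [-0.69  0.66  0.23  2.06  0.47  0.19  0.39] p [0.567 0.18  0.034] 0.0
```

{"op": "move_arm", "data": {"rows": [[[0, 0, 0, 0.2, 0, -0.2, 1], [0, 0, 0, 0.4, 0, -0.3, 1], [0, 0, 0, 0.6, 0, -0.35, 1], [0, 0, 0, 0.75, 0, -0.4, 1], [0, 0, 0, 0.75, 0, -0.4, 1]]]}}

```text
t: 29.13
eef_pos: [0.5595, 0.183, 0.0394]
tool_rot: [[-0.92, 0.211, 0.329], [0.2, 0.977, -0.07], [-0.337, 0.001, -0.942]]
ft_force: [5.8, 0.3, -0.6]
grip_width: 0.0625
gripper_force: 74.1
```

Run:
```python
from s8 import *
```

```text
undo [-0.87  0.43  1.11  1.81 -0.42  1.16 -1.19] 1.7126248919837506e-11
t 29.2333 axis [-0.979  0.201 -0.001] [-0.977  0.213 -0.   ] F [ 5.9  0.4 -0.4] 0.0629
[-0.76  0.65  0.29  2.07  0.29  0.19  0.54] grasp stove frame 0.0139 0.0014 0.0572
```

{"op": "move_arm", "data": {"rows": [[[0, 0, 0, 0.15, 0, -0.05, 1], [0, 0, 0, 0.3, 0, -0.1, 1], [0, 0, 0, 0.45, 0, -0.15, 1], [0, 0, 0, 0.45, 0, -0.15, 1], [0, 0, 0, 0.45, 0, -0.15, 1]]]}}

```text
t: 29.65
eef_pos: [0.5593, 0.1827, 0.0411]
tool_rot: [[-0.918, 0.215, 0.334], [0.203, 0.977, -0.071], [-0.342, 0.003, -0.94]]
ft_force: [20.0, -1.0, -7.6]
grip_width: 0.062
gripper_force: 72.8
```

Run:
```python
from s8 import *
```

```text
undo [-0.83  0.4   1.05  1.81 -0.38  1.15 -1.23] 1.6021157349863526e-11
t 29.75 axis [-0.979  0.205 -0.007] [-0.977  0.213 -0.   ] F [20.1 -2.4 -7.2] 0.0627
[-0.75  0.65  0.28  2.08  0.35  0.19  0.47] grasp stove frame 0.0138 0.001 0.0589
```

{"op": "move_arm", "data": {"rows": [[[0, 0, 0, -0.3, 0, 0.2, 1], [0, 0, 0, -0.3, 0, 0.2, 1], [0, 0, 0, -0.3, 0, 0.2, -1], [0, 0, 0, -0.3, 0, 0.2, -1], [0, 0, 0, -0.3, 0, 0.2, -1]]]}}

```text
t: 30.17
eef_pos: [0.5542, 0.1796, 0.0363]
tool_rot: [[-0.922, 0.213, 0.322], [0.199, 0.977, -0.077], [-0.331, -0.006, -0.944]]
ft_force: [-1.4, -5.0, 2.5]
grip_width: 0.0855
gripper_force: 0.0
```

{"op": "move_arm", "data": {"rows": [[[0, 0, 0, 0, 0, 0, -0.5], [0, 0, 0, 0, 0, 0, -0.5], [0, 0, 0, 0, 0, 0, 1], [0, 0, 0, 0, 0, 0, 1], [0, 0, 0, 0, 0, 0, 1]]]}}

```text
t: 30.58
eef_pos: [0.5559, 0.185, 0.0377]
tool_rot: [[-0.922, 0.208, 0.326], [0.197, 0.978, -0.068], [-0.333, 0.001, -0.943]]
ft_force: [-4.8, 2.7, 10.7]
grip_width: 0.0627
gripper_force: 62.7
```

Run:
```python
from s8 import *
```

```text
undo [-0.83  0.4   1.04  1.81 -0.38  1.15 -1.23] 1.6415397458964464e-11
t 30.6833 axis [-0.98   0.199  0.002] [-0.977  0.213 -0.   ] F [-5.1  2.4  9.2] 0.0632
[-0.74  0.65  0.27  2.08  0.35  0.19  0.48] grasp stove frame 0.0101 0.0025 0.0557
```

{"op": "move_arm", "data": {"rows": [[[0, 0, 0, 0.15, 0, -0.1, 1], [0, 0, 0, 0.3, 0, -0.2, 1], [0, 0, 0, 0.5, 0, -0.3, 1], [0, 0, 0, 0.5, 0, -0.3, 1], [0, 0, 0, 0.5, 0, -0.3, 1]]]}}

```text
t: 31.1
eef_pos: [0.5554, 0.1846, 0.0402]
tool_rot: [[-0.919, 0.212, 0.332], [0.201, 0.977, -0.069], [-0.34, 0.003, -0.941]]
ft_force: [16.3, -0.9, -8.3]
grip_width: 0.0627
gripper_force: 69.4
```

Run:
```python
from s8 import *
from h import *
a=snapshot('scene')
# can base centre pixel if home / 5mm short
for x in (.091,.096): print(proj('scene',stp(x,0,.054)).round(1),proj('top',stp(x,0,.054)).round(1))
for c in ('scene','top'):
  for m in masks_of('cartridge_a',c): 
    rr,cc=np.where(m['region']); print(c,round(m['score'],2),np.round(m['pixel']),rr.min(),rr.max(),cc.min(),cc.max())
```

```text
undo [-0.81  0.39  1.01  1.81 -0.36  1.14 -1.25] 1.6065826729988636e-11
t 31.2 axis [-0.979  0.202 -0.005] [-0.977  0.213 -0.   ] F [16.3 -0.1 -8. ] 0.0627
[-0.75  0.64  0.27  2.08  0.39  0.19  0.44] grasp stove frame 0.0096 0.002 0.0581
[180.2 278.7] [183.6 209.1]
[180.  280.2] [182.  209.4]
scene 0.91 [269. 283.] 249 293 269 292
scene 0.86 [285. 247.] 266 311 231 257
scene 0.68 [246. 321.] 225 271 308 332
scene 0.68 [181. 261.] 171 193 228 280
top 0.9 [197. 208.] 182 212 193 217
top 0.72 [264. 328.] 250 274 316 343
top 0.64 [188. 348.] 183 196 341 356
top 0.63 [224. 324.] 213 234 310 336
top 0.6 [180. 313.] 167 192 300 324
top 0.51 [166. 383.] 150 176 371 401
```

{"op": "move_arm", "data": {"rows": [[[0, 0, 0, 0.05, 0, 0.25, 1], [0, 0, 0, 0.05, 0, 0.25, 1], [0, 0, 0, 0.05, 0, 0.25, -1], [0, 0, 0, 0.05, 0, 0.25, -1], [0, 0, 0, 0.05, 0, 0.25, -1]]]}}

```text
t: 31.77
eef_pos: [0.5488, 0.1806, 0.0347]
tool_rot: [[-0.922, 0.214, 0.322], [0.199, 0.977, -0.077], [-0.331, -0.007, -0.944]]
ft_force: [-1.1, -5.8, 1.5]
grip_width: 0.0852
gripper_force: 0.0
```

{"op": "move_arm", "data": {"rows": [[[0, 0, 0, 0, 0, 0, -1], [0, 0, 0, 0, 0, 0, -1], [0, 0, 0, -0.3, 0, -2, -1], [0, 0, 0, -1.3, 0, -5, -1], [0, 0, 0, -2.5, 0, -8, -1]]]}}

```text
t: 32.18
eef_pos: [0.5451, 0.1841, 0.1186]
tool_rot: [[-0.924, 0.209, 0.321], [0.196, 0.978, -0.074], [-0.329, -0.006, -0.944]]
ft_force: [0.9, 0.7, -0.7]
grip_width: 0.085
gripper_force: 0.0
```

Run:
```python
from s8 import *
from h import *
a=snapshot('scene');b=snapshot('top')
for c in ('scene','top'):
  for m in masks_of('cartridge_a',c)[:5]: 
    rr,cc=np.where(m['region']); 
    if cc.max()<300: print(c,round(m['score'],2),np.round(m['pixel']),rr.min(),rr.max(),cc.min(),cc.max())
for x in (.091,.096,.101): print([proj('top',stp(x,y,.086 if y==0 else .054)).round(1).tolist() for y in (0,.032,-.032)])
for m in masks_of('cover','scene')[:2]: print('cover',m['score'],np.round(m['pixel']))
u=cv2.undistort if 0 else None
v=np.hstack([cv2.resize(b[150:260,130:240],(400,400),interpolation=cv2.INTER_CUBIC),cv2.resize(a[110:220,200:310],(400,400),interpolation=cv2.INTER_CUBIC)]); save(v,'v9')
```

```text
undo [-0.7   0.34  0.85  1.81 -0.28  1.12 -1.33] 1.6275676519275948e-11
t 32.2833 axis [-0.979  0.201 -0.003] [-0.977  0.213 -0.   ] F [ 0.6  0.8 -0.1] 0.0853
[-0.68  0.46  0.17  2.07  0.41  0.39  0.47] grasp stove frame 0.004 0.002 0.1416
scene 0.98 [269. 284.] 248 293 269 292
scene 0.95 [289. 244.] 266 311 231 257
scene 0.62 [184. 254.] 171 193 229 280
top 0.94 [202. 205.] 180 238 192 217
[[182.6, 207.7], [181.5, 198.8], [185.7, 219.4]]
[[181.0, 208.0], [179.9, 199.2], [184.1, 219.7]]
[[179.4, 208.4], [178.3, 199.5], [182.5, 220.1]]
cover 0.57 [140. 261.]
```

View pics/v9.png

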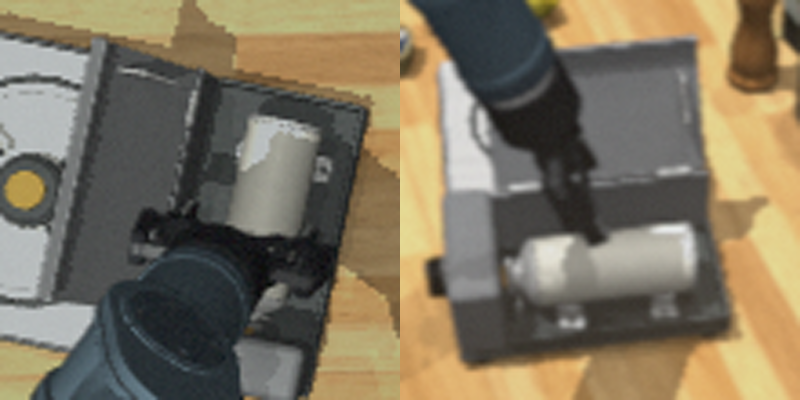

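```bash
cat > s9.py <<'E'
from s7 import *
RV=Rm(-XS,-Z); x0=.0
if __name__=='__main__':
    print(s['t']); calls(q,[(stp(x0,.0,.33),RV),(stp(x0,.168,.33),RV),(stp(x0,.168,.19),RV),(stp(x0,.10,.19),RV),(stp(x0,.035,.19),RV),(stp(x0,.035,.32),RV)])
E
python3 s9.py
```

```text
undo [-0.71  0.34  0.85  1.81 -0.28  1.12 -1.33] 1.6322792079859407e-11
32.5333
0 rot [-0.1  9.7  0.1] sh [ -3.1  -0.2 -10.1] q [-0.46  0.34 -0.01  1.88  0.16  0.8   0.79] p [0.543 0.187 0.224] 0.0
0 rot [-0.1  9.7  0.1] sh [ -1.4  -0.2 -10.5] q [-0.38  0.31 -0.03  1.63  0.01  1.2   0.94] p [0.539 0.186 0.33 ] 0.0
1 rot [ 0.  0. -0.] sh [-0.  16.8 -0. ] q [-0.57  0.51 -0.07  1.34  0.03  1.29  0.72] p [0.575 0.35  0.33 ] 0.0
2 rot [0. 0. 0.] sh [-0.  0. 14.] q [-0.57  0.62 -0.07  1.5   0.05  1.02  0.71] p [0.575 0.35  0.19 ] 0.0
3 rot [ 0.  0. -0.] sh [-0.  -6.8 -0. ] q [-0.49  0.54 -0.07  1.63  0.04  0.96  0.78] p [0.561 0.284 0.19 ] 0.0
4 rot [0. 0. 0.] sh [-0.  -6.5 -0. ] q [-0.41  0.48 -0.06  1.74  0.04  0.92  0.87] p [0.547 0.22  0.19 ] 0.0
5 rot [0. 0. 0.] sh [ -0.   0. -13.] q [-0.41  0.36 -0.06  1.59  0.02  1.19  0.88] p [0.547 0.22  0.32 ] 0.0
```

{"op": "move_arm", "data": {"rows": [[[0, 2, 0, -0.8, 0, -2.5, -1], [0, 4, 0, -1.5, 0, -5, -1], [0, 6, 0, -2.3, 0, -7.5, -1], [0, 9.7, 0, -3.1, -0.2, -10.1, -1], [0, 9.7, 0, -3.1, -0.2, -10.1, 1]]]}}

```text
t: 32.95
eef_pos: [0.5468, 0.1834, 0.2295]
tool_rot: [[-0.962, 0.213, 0.169], [0.211, 0.977, -0.035], [-0.173, 0.002, -0.985]]
ft_force: [0.9, -0.3, 1.0]
grip_width: 0.0754
gripper_force: 0.0
```

{"op": "move_arm", "data": {"rows": [[[0, 2, 0, -0.4, 0, -2.6, 1], [0, 4, 0, -0.8, 0, -5.2, 1], [0, 6, 0, -1.1, 0, -7.8, 1], [0, 9.7, 0, -1.4, -0.2, -10.5, 1], [0, 9.7, 0, -1.4, -0.2, -10.5, 1]]]}}

```text
t: 33.37
eef_pos: [0.5418, 0.1821, 0.3343]
tool_rot: [[-0.977, 0.214, 0.004], [0.214, 0.977, -0.001], [-0.004, 0.0, -1.0]]
ft_force: [1.1, 0.2, 0.3]
grip_width: 0.0123
gripper_force: 0.0
```

{"op": "move_arm", "data": {"rows": [[[0, 0, 0, 0, 4, 0, 1], [0, 0, 0, 0, 8, 0, 1], [0, 0, 0, 0, 12, 0, 1], [0, 0, 0, 0, 16, 0, 1], [0, 0, 0, 0, 17, 0, 1]]]}}

```text
t: 33.78
eef_pos: [0.5723, 0.3563, 0.3267]
tool_rot: [[-0.979, 0.204, -0.004], [0.204, 0.979, -0.001], [0.003, -0.001, -1.0]]
ft_force: [-1.8, -0.3, -1.4]
grip_width: -0.0002
gripper_force: 0.0
```

Run:
```python
from s8 import *
RV=Rm(-XS,-Z)
e=s['eef_pos']; print('tcp stove',((e[:2]-ST)@XS[:2]).round(4),((e[:2]-ST)@YS[:2]).round(4),e[2])
calls(s['qpos'],[(stp(0,.168,.25),RV),(stp(0,.168,.19),RV),(stp(0,.035,.19),RV)])
```

```text
undo [-0.52  0.29  0.6   1.8  -0.18  1.11 -1.43] 4.781203099436644e-12
t 33.8833 axis [-0.923  0.186  0.337] [-0.977  0.213 -0.   ] F [-0.4 -0.7  0.2] 0.0001
[-0.58  0.51 -0.06  1.35  0.03  1.29  0.72] grasp stove frame -0.0023 0.1694 0.3459
tcp stove -0.0024 0.1693 0.32692512214785513
0 rot [-0.2 -0.1  0.4] sh [-0.4 -0.1  7.6] q [-0.57  0.56 -0.06  1.45  0.04  1.13  0.72] p [0.575 0.35  0.25 ] 0.0
1 rot [ 0.  0. -0.] sh [-0.  0.  6.] q [-0.57  0.62 -0.06  1.5   0.04  1.02  0.71] p [0.575 0.35  0.19 ] 0.0
2 rot [ 0.  0. -0.] sh [ -0.  -13.3  -0. ] q [-0.41  0.48 -0.06  1.74  0.04  0.92  0.87] p [0.547 0.22  0.19 ] 0.0
```

{"op": "move_arm", "data": {"rows": [[[0, 0, 0, 0, 0, 3.5, 1], [0, 0, 0, 0, 0, 7, 1], [0, 0, 0, 0, 0, 10.5, 1], [0, 0, 0, 0, 0, 13.5, 1], [0, 0, 0, 0, 0, 13.5, 1]]]}}

```text
t: 34.3
eef_pos: [0.5707, 0.3434, 0.1873]
tool_rot: [[-0.977, 0.213, -0.01], [0.213, 0.977, -0.011], [0.008, -0.013, -1.0]]
ft_force: [-0.9, -1.1, -1.4]
grip_width: -0.0002
gripper_force: 0.0
```

{"op": "move_arm", "data": {"rows": [[[0, 0, 0, 0, -1.5, 0, 1], [0, 0, 0, 0, -3, 0, 1], [0, 0, 0, 0, -4.5, 0, 1], [0, 0, 0, 0, -6, 0, 1], [0, 0, 0, 0, -7.5, 0, 1]]]}}

```text
t: 34.72
eef_pos: [0.5594, 0.2734, 0.1971]
tool_rot: [[-0.977, 0.212, 0.002], [0.212, 0.977, -0.002], [-0.003, -0.002, -1.0]]
ft_force: [0.2, 0.5, 0.1]
grip_width: -0.0001
gripper_force: 0.2
```

{"op": "move_arm", "data": {"rows": [[[0, 0, 0, 0, -1.5, 0, 1], [0, 0, 0, 0, -3, 0, 1], [0, 0, 0, 0, -4.5, 0, 1], [0, 0, 0, 0, -6, 0, 1], [0, 0, 0, 0, -6, 0, 1]]]}}

```text
t: 35.13
eef_pos: [0.5461, 0.2117, 0.196]
tool_rot: [[-0.976, 0.216, 0.0], [0.216, 0.976, -0.005], [-0.001, -0.005, -1.0]]
ft_force: [-0.1, 0.1, -0.5]
grip_width: 0.0005
gripper_force: 0.0
```

Run:
```python
from s8 import *
from h import *
e=s['eef_pos']; print('tcp stove',((e[:2]-ST)@XS[:2]).round(4),((e[:2]-ST)@YS[:2]).round(4),e[2])
for i in range(6): snapshot('scene')
snapshot('top')
for c in ('scene','top'):
  for n in ('cover','cartridge_a'):
    for m in masks_of(n,c)[:5]:
      rr,cc=np.where(m['region']);
      if cc.max()<300: print(c,n,round(m['score'],2),np.round(m['pixel']),rr.min(),rr.max(),cc.min(),cc.max())
for c in('scene','top'): print(c,[proj(c,stp(x,y,.097)).round().tolist() for x in(-.085,.115) for y in(.073,-.053)])
```

```text
undo [-0.55  0.29  0.64  1.8  -0.19  1.11 -1.42] 1.230425449839079e-08
t 35.2333 axis [-0.923  0.191  0.334] [-0.977  0.213 -0.   ] F [ 0.6  0.5 -1.2] -0.0003
[-0.41  0.47 -0.06  1.74  0.04  0.93  0.87] grasp stove frame 0.0004 0.0306 0.215
tcp stove 0.0005 0.0305 0.19597832141777916
scene cover 0.76 [172. 256.] 157 186 226 289
scene cartridge_a 0.77 [284. 245.] 266 311 232 257
scene cartridge_a 0.72 [270. 281.] 248 294 270 292
scene cartridge_a 0.62 [188. 260.] 182 193 234 280
top cover 0.89 [203. 199.] 171 243 179 225
scene [[162.0, 224.0], [189.0, 227.0], [155.0, 282.0], [182.0, 289.0]]
top [[236.0, 170.0], [244.0, 213.0], [169.0, 185.0], [178.0, 226.0]]
```

{"op": "move_arm", "data": {"rows": [[[0, 0, 0, 0, 0, -3, 1], [0, 0, 0, 0, 0, -6, 1], [0, 0, 0, 0, 0, -9, 1], [0, 0, 0, 1, 0, -12, 1], [0, 0, 0, 5, 0, -12, 1]]]}}

```text
t: 36.2
eef_pos: [0.5039, 0.2264, 0.3217]
tool_rot: [[-0.976, 0.217, 0.012], [0.217, 0.976, 0.002], [-0.012, 0.004, -1.0]]
ft_force: [0.4, 0.6, 1.2]
grip_width: -0.0004
gripper_force: 0.0
```

{"op": "move_arm", "data": {"rows": [[[0, 0, 0, 4, 0, -2, 1], [0, 0, 0, 8, 0, -4, 1], [0, 0, 0, 8, 0, -4, 1], [0, 0, 0, 8, 0, -4, 1], [0, 0, 0, 8, 0, -4, 1]]]}}

```text
t: 36.62
eef_pos: [0.4195, 0.2439, 0.3557]
tool_rot: [[-0.977, 0.211, 0.001], [0.211, 0.977, -0.002], [-0.002, -0.002, -1.0]]
ft_force: [0.3, 0.2, 0.0]
grip_width: 0.0001
gripper_force: 0.0
```

Run:
```python
from s8 import *
from h import *
def edgepts(al,x): return stp(x,.073-.126*np.cos(al),.096+.126*np.sin(al))
im={c:snapshot(c) for c in('scene','top')}
for c in ('scene','top'):
  save(im[c],c+'10')
  ms=[m for m in masks_of('cover',c)]
  m=ms[0]; rg=m['region']; rr,cc=np.where(rg); print(c,round(m['score'],2),rr.min(),rr.max(),cc.min(),cc.max(),rg.sum())
  best=[]
  for al in (0,.05,.1,.15,.2,.25,.3,.4):
    poly=np.array([proj(c,p)[::-1] for p in (stp(-.085,.073,.096),stp(.115,.073,.096),edgepts(al,.115),edgepts(al,-.085))]).round().astype(np.int32)
    k=np.zeros(rg.shape,np.uint8); cv2.fillPoly(k,[poly],1); k=k>0; best.append((al,round((k&rg).sum()/(k|rg).sum(),3),k.sum()))
  print(best)
  g=cv2.cvtColor(im[c],cv2.COLOR_RGB2GRAY).astype(int)
  if c=='scene':
    for x in (-.06,-.02,.02,.06,.1):
      p=proj(c,edgepts(0,x)); col=int(round(p[1])); print('x',x,'pred row',p[0].round(1),'al.2',proj(c,edgepts(.2,x)).round(1),'col',col,g[int(p[0])-14:int(p[0])+12,col].tolist())
```

```text
undo [-0.36  0.27  0.4   1.79 -0.12  1.1  -1.49] 1.2550912089717663e-08
t 36.7167 axis [-0.922  0.192  0.335] [-0.977  0.213 -0.   ] F [ 0.2 -0.4  0.1] 0.0002
[-0.52  0.14 -0.12  1.79  0.02  1.21  0.72] grasp stove frame -0.1288 0.0307 0.3738
scene 0.77 156 192 226 289 1807
[(0, np.float64(0.903), np.int64(1772)), (0.05, np.float64(0.839), np.int64(1650)), (0.1, np.float64(0.807), np.int64(1588)), (0.15, np.float64(0.737), np.int64(1474)), (0.2, np.float64(0.705), np.int64(1413)), (0.25, np.float64(0.641), np.int64(1291)), (0.3, np.float64(0.579), np.int64(1167)), (0.4, np.float64(0.48), np.int64(976))]
x -0.06 pred row 188.6 al.2 [182.8 234.1] col 235 [161, 160, 162, 162, 163, 159, 161, 160, 160, 161, 161, 160, 162, 160, 145, 96, 71, 69, 65, 58, 55, 54, 54, 54, 56, 52]
x -0.02 pred row 187.2 al.2 [181.4 246.7] col 247 [76, 99, 100, 80, 76, 98, 106, 104, 107, 106, 109, 114, 133, 145, 114, 77, 74, 94, 103, 92, 91, 102, 97, 91, 85, 77]
x 0.02 pred row 185.8 al.2 [180.  259.2] col 260 [73, 86, 103, 97, 75, 92, 106, 105, 105, 107, 102, 76, 50, 65, 95, 79, 72, 90, 105, 101, 80, 61, 55, 55, 56, 54]
x 0.06 pred row 184.4 al.2 [178.6 271.7] col 272 [105, 106, 106, 106, 106, 104, 106, 104, 107, 106, 105, 106, 106, 107, 100, 79, 74, 95, 104, 100, 91, 104, 96, 92, 89, 79]
x 0.1 pred row 183.0 al.2 [177.2 284. ] col 284 [106, 108, 109, 106, 107, 107, 109, 107, 108, 108, 108, 107, 107, 103, 87, 74, 70, 64, 62, 61, 61, 58, 59, 60, 61, 58]
top 0.74 170 243 171 225 2921
[(0, np.float64(0.951), np.int64(2983)), (0.05, np.float64(0.958), np.int64(2954)), (0.1, np.float64(0.953), np.int64(2968)), (0.15, np.float64(0.941), np.int64(2926)), (0.2, np.float64(0.941), np.int64(2926)), (0.25, np.float64(0.921), np.int64(2858)), (0.3, np.float64(0.895), np.int64(2776)), (0.4, np.float64(0.844), np.int64(2654))]
```

```bash
python3 -c "
from bench import *
print(read_state()['ft_force']); print(close_job())"
```

```text
[0.23405484 0.09155724 0.24280004]
the job is handed in; nothing more can be done
None
```

The job is handed in, but the hand-in call returned no verdict: the full cartridge (C, 3.5 N) lies home against the feed under the shut cover as far as the pictures show, both empties looked upright and in place, and nothing suggested the bystanders were touched, though I did not re-measure them.

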